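Square the boards, turn out the dessert tins

ROBOT

A 6-joint arm with a two-finger parallel gripper is mounted at the origin on the work surface. World frame = base frame: x ahead of the robot, y to its left, z up, the work surface at z = 0. Lengths are in mm, angles in degrees, forces in N, time in s.
With the tool pointing down it reaches from about 300 to 850 mm from the base axis. Payload 4.2 kg.
Tool frame: the origin (TCP) lies midway between the tips of the shut fingers; the grasp point (between the pads) lies 19 mm behind it (env.grasp_offset is the distance from the TCP to the grasp point, in mm); z points along the fingers, y is the line along which they close (so a half turn about z gives the same grasp; the last joint's range is limited). The gripper opens to 91 mm and grips with 3 to 60 N. Pads are 32 mm wide; open, the fingers measure 118 mm over their backs; the gripper's body (76 mm by 178 mm) begins 60 mm behind the grasp point.
Start: joints at [-76.776, 18.312, 89.639, -0, 72.044, -1.146], TCP at [142.705, -557.026, 213.976] pointing down, gripper open.
Joint ranges: [-177.97, 177.97], [-48.28, 115.42], [12.27, 149.76], [-77.06, 257.06], [2.81, 150.46], [-146.56, 146.56]. Speed limits (degrees/s): [147.25, 147.25, 180, 180, 180, 180].

INTERFACE

Orientations are given as [roll, pitch, yaw] about the fixed x, y, z axes, in that order (R = Rz(yaw) Ry(pitch) Rx(roll)).
In Python, from workcell import env, optics gives the robot as it stands. The module is installed in compiled form; this text tells all that it offers.
- The arm moves only by the tool send_rows, never from a script. Its argument "targets" is a list that holds one entry, the list of rows, each a list of 7 numbers: the turn, a rotation vector about the world's x, y, z scaled (see below), then the shift along the world's x, y, z scaled (see below), then the closure, from -1 (fully open) to 1 (shut). In form: [[[rx, ry, rz, x, y, z, gripper], ...]]. A call has 1 to 12 rows; each row shifts and turns the commanded pose from where the row before left it; what a row does not reach is not made up. The controller multiplies each number of a shift by 0.2 m and each number of a turn by pi/2 rad. A row lasts 1/10 s, in which the tool goes at most 50 mm and 8.59 degrees, less where a joint would pass 70% of its speed; a pose out of reach is approached as far as the arm can. A call with a number of a shift or a turn outside -1 to 1 is refused whole. A call with a gripper value outside its range is refused whole. The fingers move at their own pace and stop on an object; "grip_force" is the grip in N (left out, the last holds). Time passes only in rows, so rows that do not move let the fingers close. It gives the time, the measured TCP pose, the force, the opening and the grip force at its end, in the units of the state.
- env.state(): the state, without advancing time (a new reading comes with each control period).
- optics.grab_frame(name): name is "scene" or "side" or "wrist"; returns (picture, depth): 384x512x3 uint8, red, green, blue; 384x512 float32, mm along the optical axis (not along the pixel's ray), 0 where there is no reading.
- optics.camera_info(name): a dict with "camera_matrix" (3x3 intrinsics, pixels), "k1" (the pictures are not rectified: a ray, as slopes to the right and down, at radius r is drawn at 1 + k1 r^2 times it, then the intrinsics apply), "R" (3x3) and "t" (3): a world point X has camera coordinates R X + t; the wrist camera has in their place "mount" (4x4, takes a point from camera to tool coordinates, whose origin is the TCP and whose axes are the flange's). Camera axes: x right, y down, z forward; pixel columns grow to the right and rows downward; lengths in mm; the calibration is good to about 2 mm. A picture is of the moment at which its call begins: read the wrist's pose just before it. camera_info takes no time and is no camera call.
- env.job_done(): hands the job in; it is judged then, once.
Trained networks look in the newest picture that a camera, given by its name, has taken for a name from the list of things; names that differ only in an ending like _2 or _b are one class to them, and where a whole thing is asked for, a point or a joint stands for the part that bears it (a point fixed in the world has none). Each returns a list of dicts, best first, with "conf" (0 to 1); they miss things now and then, are a little off and sometimes report something else, mostly with a low value. They report only what shows in the picture. A call takes as long as a camera call.
- optics.silhouettes(camera, name): "mask" (384x512 bool, what is visible of it) and "at" ([column, row] in pixels, amid what is visible of it).
- optics.place_of(camera, name): "at" ([column, row] in pixels: a listed point, or the origin of a listed thing).
The state is a dict: "time_s": time; "qpos": joint angles; "qvel": joint speeds; "effort": joint torques, N m; "ee_pos": TCP position; "ee_rot": TCP orientation; "force": force on the tool from outside, world axes, zero at the start; "torque": the same for the moment, N m; "gripper_width": finger opening in mm; "gripper_force": force on a finger pad.
Only numpy, scipy, OpenCV 4.12 (cv2) and the standard library are available. Lean on these libraries where they do the work, as an engineer would, in place of code of your own. Each camera call takes 0.05 s, during which the arm holds its last target. There are 200 camera calls.

TASK

First tap the untidy pile of four serving boards square, flush into the fenced corner of its tray. Then turn every lidded dessert tin there is upside down, keeping lid and tin together the whole time so that nothing spills, and stack them lid-down in one neat column on the middle of the boards. The boards must still be home in the corner at the end, and the other things on the counter stay where they are.

Things in the scene. Friction and masses are not known exactly. Their poses are not given: they have to be found in the camera images.
- tray: Fixed squaring tray: steel floor plate 220 x 220 x 6 mm with a dark fence 6 mm thick, standing 32 mm above the plate, along its +x and +y edges (the other two are open). Inner fence faces at x = +104 and y = +104 mm in its frame. Origin: centre of the underside, on the counter. At yaw 0 its x axis points away from the robot; yaw within 0.2 rad.
- home (a point): The point on the tray floor over which a board's centre lies when that board is flush against both fences: (24, 24, 6) mm in the tray's frame, same axes as the tray. The counter around x = 0.46, y = 0.03 (between tray and tins, at least 80 mm square) is always free for setting things down.
- board1: Square wooden serving board 160 x 160 x 8 mm, 140 g, number 1 from the bottom in a pile of four on the tray (origin: centre of its underside; axes along its edges, z up). The lowest, on the tray floor.
- board2: Square wooden serving board 160 x 160 x 8 mm, 140 g, number 2 from the bottom in a pile of four on the tray (origin: centre of its underside; axes along its edges, z up). 
- board3: Square wooden serving board 160 x 160 x 8 mm, 140 g, number 3 from the bottom in a pile of four on the tray (origin: centre of its underside; axes along its edges, z up). 
- board4: Square wooden serving board 160 x 160 x 8 mm, 140 g, number 4 from the bottom in a pile of four on the tray (origin: centre of its underside; axes along its edges, z up). The top one; the pile is 32 mm high.
- tin1: Dessert tin 1, dark steel, 160-260 g, may be absent. Origin: centre of its underside; x along its 86 mm length, z to the lid. 50 mm wide in y, but 62 mm across the two grip lugs: flat faces 34 mm long, mid-length, over the full height, half on the tin, half on the lid. Seam at z = 23 mm; closed it is 44 mm high, sides flush. Starts lid up on the counter, yaw 1.1 to 1.7.
- lid1 (a joint): How far (m) the red lid of tin 1 is off: 0 shut, 0.03 fully off its rim. The lid (86 x 50 mm, 62 over the lugs, 21 mm high, 60 g) slides straight along the tin's z on the rim, almost without friction (0.1 N): nothing but its weight or your grip on both lid and tin keeps it shut, so it opens by itself when the tin is upside down and unsupported.
- lidtop1 (a point): Middle of the flat outer top of the red lid of tin 1, which bears a white label; (0, 0, 44) mm in the tin's frame when shut.
- tin2: Dessert tin 2, dark steel, 160-260 g, may be absent. Origin: centre of its underside; x along its 86 mm length, z to the lid. 50 mm wide in y, but 62 mm across the two grip lugs: flat faces 34 mm long, mid-length, over the full height, half on the tin, half on the lid. Seam at z = 23 mm; closed it is 44 mm high, sides flush. Starts lid up on the counter, yaw 1.1 to 1.7.
- lid2 (a joint): How far (m) the red lid of tin 2 is off: 0 shut, 0.03 fully off its rim. The lid (86 x 50 mm, 62 over the lugs, 21 mm high, 60 g) slides straight along the tin's z on the rim, almost without friction (0.1 N): nothing but its weight or your grip on both lid and tin keeps it shut, so it opens by itself when the tin is upside down and unsupported.
- lidtop2 (a point): Middle of the flat outer top of the red lid of tin 2, which bears a white label; (0, 0, 44) mm in the tin's frame when shut.
- tin3: Dessert tin 3, dark steel, 160-260 g, may be absent. Origin: centre of its underside; x along its 86 mm length, z to the lid. 50 mm wide in y, but 62 mm across the two grip lugs: flat faces 34 mm long, mid-length, over the full height, half on the tin, half on the lid. Seam at z = 23 mm; closed it is 44 mm high, sides flush. Starts lid up on the counter, yaw 1.1 to 1.7.
- lid3 (a joint): How far (m) the red lid of tin 3 is off: 0 shut, 0.03 fully off its rim. The lid (86 x 50 mm, 62 over the lugs, 21 mm high, 60 g) slides straight along the tin's z on the rim, almost without friction (0.1 N): nothing but its weight or your grip on both lid and tin keeps it shut, so it opens by itself when the tin is upside down and unsupported.
- lidtop3 (a point): Middle of the flat outer top of the red lid of tin 3, which bears a white label; (0, 0, 44) mm in the tin's frame when shut.
- tin4: Dessert tin 4, dark steel, 160-260 g, may be absent. Origin: centre of its underside; x along its 86 mm length, z to the lid. 50 mm wide in y, but 62 mm across the two grip lugs: flat faces 34 mm long, mid-length, over the full height, half on the tin, half on the lid. Seam at z = 23 mm; closed it is 44 mm high, sides flush. Starts lid up on the counter, yaw 1.1 to 1.7.
- lid4 (a joint): How far (m) the red lid of tin 4 is off: 0 shut, 0.03 fully off its rim. The lid (86 x 50 mm, 62 over the lugs, 21 mm high, 60 g) slides straight along the tin's z on the rim, almost without friction (0.1 N): nothing but its weight or your grip on both lid and tin keeps it shut, so it opens by itself when the tin is upside down and unsupported.
- lidtop4 (a point): Middle of the flat outer top of the red lid of tin 4, which bears a white label; (0, 0, 44) mm in the tin's frame when shut.
- shaker1: Amber jar with red cap, 48 mm across, 110 mm high, standing behind the tins; leave alone. Origin: centre of its underside.
- shaker2: Brown jar with white cap, 48 mm across, 110 mm high; leave alone. Origin: centre of its underside.
- spatula: Spatula with yellow handle, 280 mm long, lying left of the tray; leave alone.
- cup: Paper cup, 76 mm across, 90 mm high, standing nearer the robot on the left; leave alone. Origin: centre of its underside.
- phone_pad: Cardboard carton 100 x 70 x 20 mm lying at the far right; leave alone. Origin: centre of its underside.

How it is judged:
By the outcome, as a careful person would: the job done as asked, in the order asked, and still so for the second after the job is handed in, with the robot touching nothing.
Of tin1, tin2, tin3, tin4 only 3 to 4 are there at a start; the rules pass over those that are not, and their reading is None.
At some moment in a run one of board4 may be knocked a few centimetres aside while the robot is not near it.
It also fails if it takes over 210 s, if anything falls off the work surface, if the arm or the gripper's body presses on something with over 40 N, if the wrist force passes 120 N, or if a joint passes its speed limit or range.

## Working session

There is one attempt and no reset: what is moved stays moved. The work goes in short steps, Python scripts to look and compute and a tool call to move; the robot and the scene stay as the last step left them, time stands still between calls to the robot, and variables do not carry over. Pictures are saved under pics/ and viewed, at most 14 in all, crops included, and the job is handed in when it is done.

Besides the shell and the picture viewer there is one more tool, called after "Request:" as name([rows], argument=value, ...), one row to a line, values as JSON. send_rows: Moves the arm, as the interface text tells. Its arguments: {"type":"object","properties":{"targets":{"type":"array"},"grip_force":{"type":"number"}},"required":["targets"]}

```bash
ls; mkdir -p pics; cat > h.py <<'E'
import numpy as np, cv2
from scipy.spatial.transform import Rotation as Ro
from workcell import env, optics
def cloud(name,pic=None):
    st=env.state(); im,d=optics.grab_frame(name); c=optics.camera_info(name)
    K=np.array(c["camera_matrix"]);k1=c["k1"]
    v,u=np.mgrid[0:384,0:512]
    xd=(u-K[0,2])/K[0,0]; yd=(v-K[1,2])/K[1,1]
    x,y=xd.copy(),yd.copy()
    for _ in range(15):
        s=1+k1*(x*x+y*y); x=xd/s;y=yd/s
    P=np.stack([x*d,y*d,d],-1)
    if "R" in c:
        W=(P-np.array(c["t"]))@np.array(c["R"])
    else:
        M=np.array(c["mount"]); W=P@M[:3,:3].T+M[:3,3]
        R=rot(st["ee_rot"]).as_matrix(); W=W@R.T+np.array(st["ee_pos"])
    W[d<=0]=np.nan
    if pic: cv2.imwrite(f"pics/{pic}.png",im[:,:,::-1])
    return im,d.astype(float),W
def rot(e): return Ro.from_euler("xyz",e,degrees=True)
def top(W,m,z0,z1):
    p=W[m]; p=p[np.isfinite(p).all(1)]; return p[(p[:,2]>z0)&(p[:,2]<z1)]
def rect(p):
    return cv2.minAreaRect(p[:,:2].astype(np.float32))
E
python3 - <<'E'
from h import *
np.set_printoptions(precision=1,suppress=True)
print(env.state())
for n in ("scene","side"):
    im,d,W=cloud(n,n+"0")
    c=optics.camera_info(n); print(n,-np.array(c["R"]).T@np.array(c["t"]),c["camera_matrix"],c["k1"])
    for t in ("tin1","lid1","board4","tray","cup","shaker1","shaker2","phone_pad","spatula"):
        for r in optics.silhouettes(n,t):
            if r["conf"]<.3: continue
            p=top(W,r["mask"],-20,300)
            if len(p)<10: continue
            zt=np.percentile(p[:,2],95); q=p[p[:,2]>zt-6]
            print(t,round(r["conf"],2),np.array(r["at"]),len(p),"zt",zt,"med",np.median(q,0),rect(q))
print(optics.camera_info("wrist"))
E
```

```text
pics
{'time_s': 0.0, 'qpos': array([-76.8,  18.4,  89.7,  -0. ,  72. ,  -1.1]), 'qvel': array([-0.1,  0.1, -0.1,  0.1, -0.1, -0.1]), 'effort': array([ -0. , -41.2, -23.2,   0.1,   0. ,  -0. ]), 'ee_pos': array([ 142.6, -556.5,  213.1]), 'ee_rot': array([-179.9,   -0. ,   14.4]), 'force': array([ 0.2,  0.1, -0.5]), 'torque': array([-0.,  0., -0.]), 'gripper_force': 0.0, 'gripper_width': 91.17901979716288}
scene [1081.7 -331.8  978.9] [[420.2   0.  250.4]
 [  0.  420.2 188.9]
 [  0.    0.    1. ]] 0.014140953358731511
tin1 0.87 [115.6 232.3] 1017 zt 46.76993323904655 med [ 437.6 -326.2   44.6] ((436.3618469238281, -325.6167907714844), (85.56559753417969, 64.4849853515625), 72.02876281738281)
tin1 0.69 [170.3 277. ] 1088 zt 46.80976982537893 med [ 619.5 -261.9   44.4] ((618.6879272460938, -261.3184814453125), (86.63981628417969, 63.300846099853516), 68.63302612304688)
tin1 0.62 [181.2 201.6] 804 zt 46.826318387423214 med [ 444.3 -137.1   44.2] ((443.3285827636719, -138.08309936523438), (86.00181579589844, 63.80712890625), 61.35076141357422)
tin1 0.42 [245.3 121.9] 749 zt 90.209360496501
[... 4996 characters left out ...]
7), 10.304976463317871)
shaker2 0.76 [212.  177.2] 403 zt 112.23790055250939 med [752.7 -18.3 111.4] ((753.3276977539062, -21.848373413085938), (37.941429138183594, 38.12949752807617), 10.304976463317871)
phone_pad 0.53 [265.2 140.5] 237 zt 25.43598063915385 med [ 651.1 -410.3   22.3] ((650.3146362304688, -412.3224792480469), (74.78147888183594, 97.38841247558594), 83.14723205566406)
{'camera_matrix': array([[288.5,   0. , 251. ],
       [  0. , 288.5, 195.6],
       [  0. ,   0. ,   1. ]]), 'k1': -0.004150311272883159, 'mount': array([[   0. ,   -1. ,   -0.2,   68.9],
       [   1. ,    0. ,   -0. ,   -1. ],
       [   0. ,   -0.2,    1. , -170.6],
       [   0. ,    0. ,    0. ,    1. ]])}
```

```bash
python3 - <<'E'
import cv2
im=cv2.imread("pics/scene0.png"); cv2.imwrite("pics/s0.png",cv2.resize(im,(800,600)))
E
```

```text
(no output)
```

View pics/s0.png

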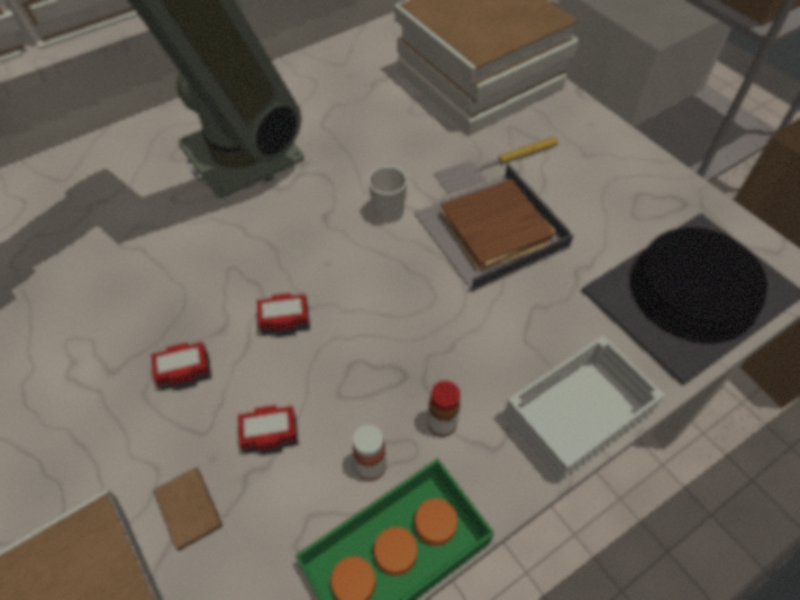

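The view shows three tins (white labels at about (180,362), (283,311) and (266,427) in the 800×600 view). The board pile on its tray is at (497,225), with the fence on the right and lower sides. Next I move over the tray for a close look.

Request:
send_rows([
  [[0, 0, 0.0324, 0.073, 0.184, 0.021, -1], [0, 0, 0.0324, 0.073, 0.184, 0.021, -1], [0, 0, 0.0324, 0.073, 0.184, 0.021, -1], [0, 0, 0.0324, 0.073, 0.184, 0.021, -1], [0, 0, 0.0324, 0.073, 0.184, 0.021, -1], [0, 0, 0.0324, 0.073, 0.184, 0.021, -1], [0, 0, 0.0324, 0.073, 0.184, 0.021, -1], [0, 0, 0.0324, 0.073, 0.184, 0.021, -1], [0, 0, 0.0324, 0.073, 0.184, 0.021, -1], [0, 0, 0.0324, 0.073, 0.184, 0.021, -1], [0, 0, 0.0324, 0.073, 0.184, 0.021, -1], [0, 0, 0.0324, 0.073, 0.184, 0.021, -1]],
])

```text
time_s: 2.2
ee_pos: [318.1, -113.9, 264.9]
ee_rot: [179.9, -0.0, 49.5]
force: [1.1, 0.7, 0.1]
gripper_width: 91.0
gripper_force: 0.0
```

Request:
send_rows([
  [[0, 0, 0.0324, 0.073, 0.184, 0.021, -1], [0, 0, 0.0324, 0.073, 0.184, 0.021, -1], [0, 0, 0.0324, 0.073, 0.184, 0.021, -1], [0, 0, 0.0324, 0.073, 0.184, 0.021, -1], [0, 0, 0.0324, 0.073, 0.184, 0.021, -1], [0, 0, 0.0324, 0.073, 0.184, 0.021, -1], [0, 0, 0.0324, 0.073, 0.184, 0.021, -1], [0, 0, 0.0324, 0.073, 0.184, 0.021, -1], [0, 0, 0.0324, 0.073, 0.184, 0.021, -1], [0, 0, 0.0324, 0.073, 0.184, 0.021, -1], [0, 0, 0.0324, 0.073, 0.184, 0.021, -1], [0, 0, 0.0324, 0.073, 0.184, 0.021, -1]],
])

```text
time_s: 3.4
ee_pos: [493.5, 327.8, 315.0]
ee_rot: [180.0, 0.0, 84.5]
force: [0.5, -0.3, 0.6]
gripper_width: 91.3
gripper_force: 0.0
```

```bash
cat > tray.py <<'E'
from h import *
import sys
np.set_printoptions(precision=1,suppress=True)
s=env.state(); print(s["time_s"],s["ee_pos"],s["ee_rot"],s["qpos"],s["force"])
im,d,W=cloud("wrist",sys.argv[1])
tm=optics.silhouettes("wrist","tray"); bm=optics.silhouettes("wrist","board4")
for n,L in(("tray",tm),("board",bm)):
    for r in L:
        p=top(W,r["mask"],-20,80)
        if len(p)<50: continue
        print(n,round(r["conf"],2),np.array(r["at"]),len(p),np.percentile(p[:,2],[5,25,50,75,95]),rect(p))
        q=p[p[:,2]>np.percentile(p[:,2],95)-5]; print("   top",rect(q),len(q))
E
python3 tray.py w1
```

```text
3.4 [493.5 327.8 315. ] [180.    0.   84.5] [32.5 17.5 76.5 -0.  86.  38. ] [ 0.5 -0.3  0.6]
tray 0.91 [238.8 127.8] 6505 [ 4.5  5.5  6.2  7.7 38.1] ((489.3443908691406, 299.9011535644531), (218.65460205078125, 229.25393676757812), 83.89227294921875)
   top ((486.81072998046875, 307.88519287109375), (202.8631134033203, 217.7019805908203), 83.63883972167969) 1111
board 0.83 [248.6 180.3] 9833 [36.5 37.3 37.8 38.4 39.2] ((485.8721618652344, 302.2040100097656), (167.24700927734375, 166.41799926757812), 80.2665023803711)
   top ((489.45751953125, 305.2913818359375), (159.86732482910156, 160.42385864257812), 80.30384063720703) 9827
board 0.82 [277.6 130.6] 235 [28.1 29.1 29.7 30.3 31.1] ((487.6116638183594, 382.1214599609375), (165.16017150878906, 48.35389709472656), 11.077152252197266)
   top ((487.6116638183594, 382.1214599609375), (165.16017150878906, 48.35389709472656), 11.077152252197266) 235
```

View pics/w1.png

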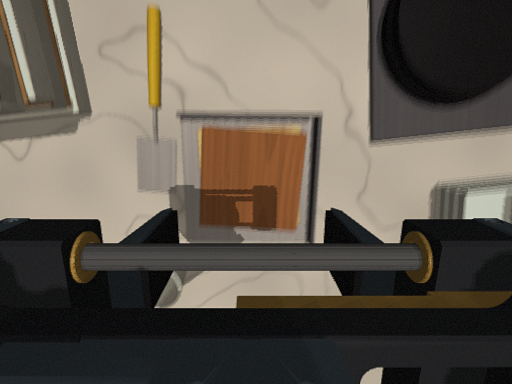

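```bash
cat > fence.py <<'E'
from h import *
np.set_printoptions(precision=1,suppress=True)
im,d,W=cloud("wrist")
P=W.reshape(-1,3); P=P[np.isfinite(P).all(1)]
P=P[(abs(P[:,0]-490)<160)&(abs(P[:,1]-300)<160)]
tm=optics.silhouettes("wrist","tray")[0]["mask"]; F=top(W,tm,33,42)
for yaw in np.arange(-9,-2.9,.5):
    c,s=np.cos(np.radians(yaw)),np.sin(np.radians(yaw)); A=np.array([[c,s],[-s,c]])
    q=(F[:,:2]-[490,300])@A.T
    qx=q[(q[:,0]>90)&(q[:,1]<80)][:,0]; qy=q[(q[:,1]>90)&(q[:,0]<80)][:,1]
    print(yaw,len(qx),len(qy),"x",np.percentile(qx,[3,50,97]),qx.std(),"y",np.percentile(qy,[3,50,97]),qy.std())
c,s=np.cos(np.radians(-6.2)),np.sin(np.radians(-6.2)); A=np.array([[c,s],[-s,c]])
q=(P[:,:2]-[490,300])@A.T
for z0,z1 in((10,16),(18,24),(26,32),(34,41)):
    m=(P[:,2]>z0)&(P[:,2]<z1)&(abs(q)<98).all(1); print(z0,m.sum(),np.percentile(q[m],[1,50,99],axis=0) if m.sum()>20 else "")
E
python3 fence.py
```

```text
-9.0 411 535 x [ 96.  101.3 106.7] 2.938980895952473 y [ 99.5 105.  110.6] 3.1371821843648653
-8.5 414 532 x [ 96.6 101.  106.1] 2.627878808220786 y [100.3 105.1 110. ] 2.718556078199533
-8.0 415 528 x [ 97.2 101.  105.6] 2.329693032369764 y [101.  105.3 109.6] 2.345414750094523
-7.5 419 528 x [ 97.7 101.  105.1] 2.0830670385718935 y [101.8 105.4 109.2] 2.0423911321061277
-7.0 419 524 x [ 98.2 100.9 104.7] 1.891464622409956 y [102.5 105.6 108.8] 1.82049661269805
-6.5 423 520 x [ 98.6 100.9 104.3] 1.7816388418463456 y [102.9 105.7 108.5] 1.7190760451216924
-6.0 425 520 x [ 98.4 100.9 104.1] 1.7707786882581298 y [102.9 105.9 108.9] 1.7523391365117462
-5.5 427 516 x [ 97.9 100.9 104.3] 1.8654359803828442 y [102.6 105.5 109.7] 1.910290638960051
-5.0 431 515 x [ 97.3 100.9 104.6] 2.0521564804010275 y [102.1 106.1 110.5] 2.166577999338712
-4.5 431 512 x [ 96.8 101.  104.9] 2.307592066585031 y [101.6 106.2 111.2] 2.4787678638350283
-4.0 435 508 x [ 96.2 101.  105.3] 2.622564818046549 y [101.1 106.3 111.9] 2.830091023710045
-3.5 440 508 x [ 95.5 100.9 106. ] 2.997751519924407 y [100.7 106.4 112.7] 3.2178638174934204
-3.0 440 504 x [ 94.9 100.9 106.5] 3.3684652485752986 y [100.2 106.7 113.4] 3.6065441748546156
10 11 
18 6 
26 375 [[-83.8 -67.3]
 [ 26.3  84. ]
 [ 78.7  90.1]]
34 9963 [[-79.7 -72.8]
 [ -1.3  10.5]
 [ 77.9  84.6]]
```

Request:
send_rows([
  [[0, 0, -0.008, -0.008, -0.174, -0.205, -1], [0, 0, 0, -0.008, -0.174, -0.205, -1], [0, 0, 0, -0.008, -0.174, -0.205, -1], [0, 0, 0, -0.008, -0.174, -0.205, -1], [0, 0, 0, 0, 0, -0.18, -1], [0, 0, 0, 0, 0, -0.18, -1], [0, 0, 0, 0, 0, -0.18, -1], [0, 0, 0, 0, 0, -0.1, -1], [0, 0, 0, 0, 0, 0, -1], [0, 0, 0, 0, 0, 0, -1]],
])

```text
time_s: 4.65
ee_pos: [487.3, 196.2, 35.3]
ee_rot: [180.0, -0.0, 83.6]
force: [-0.3, 0.3, 0.6]
gripper_width: 91.2
gripper_force: 0.0
```

Request:
send_rows([
  [[0, 0, 0, 0, 0, -0.07, -1], [0, 0, 0, 0, 0, -0.06, -1], [0, 0, 0, 0, 0, 0, -1], [0, 0, 0, 0.0033, 0.0298, 0, -1], [0, 0, 0, 0.0022, 0.02, 0, -1], [0, 0, 0, 0.0016, 0.0149, 0, -1], [0, 0, 0, 0.0016, 0.0149, 0, -1], [0, 0, 0, 0.0016, 0.0149, 0, -1], [0, 0, 0, 0.0016, 0.0149, 0, -1], [0, 0, 0, 0, 0, 0, -1]],
])

```text
time_s: 5.65
ee_pos: [489.1, 216.6, 8.8]
ee_rot: [-180.0, 0.3, 83.8]
force: [-0.5, -12.3, 5.2]
gripper_width: 91.6
gripper_force: 5.5
```

Request:
send_rows([
  [[0, 0, 0, 0.0011, 0.01, 0, -1], [0, 0, 0, 0.0005, 0.005, 0, -1], [0, 0, 0, 0.0005, 0.005, 0, -1], [0, 0, 0, 0, 0, 0, -1]],
])

```text
time_s: 6.05
ee_pos: [487.8, 217.9, 8.6]
ee_rot: [-179.8, 0.5, 83.9]
force: [-2.3, -19.5, 9.8]
gripper_width: 91.3
gripper_force: 9.6
```

```bash
python3 fence.py | tail -13;  python3 tray.py w2
```

```text
6.15 [487.8 217.9   8.7] [-179.8    0.5   83.8] [ 23.1  27.2 109.8  -0.5  43.5  29.6] [ -1.2 -20.3   8.1]
tray 0.87 [404.2 136.3] 23357 [ 4.9  5.8  6.8 27.3 37.9] ((493.03790283203125, 267.83807373046875), (166.70358276367188, 252.31100463867188), 83.37910461425781)
   top ((498.20123291015625, 287.4280700683594), (103.57845306396484, 194.8109893798828), 84.33082580566406) 4280
board 0.83 [219.8 108.3] 74002 [36.8 37.4 37.9 38.3 38.9] ((487.9683837890625, 288.3650207519531), (103.3702163696289, 173.6671905517578), 83.95588684082031)
   top ((481.475830078125, 289.8367004394531), (102.00189208984375, 160.85450744628906), 83.5020523071289) 73999Traceback (most recent call last):
  File "fence.py", line 11, in <module>
    print(yaw,len(qx),len(qy),"x",np.percentile(qx,[3,50,97]),qx.std(),"y",np.percentile(qy,[3,50,97]),qy.std())
                                                                           ~~~~~~~~~~~~~^^^^^^^^^^^^^^
    return _quantile_unchecked(
        a, q, axis, out, overwrite_input, method, keepdims, weights)
    return _ureduce(a,
                    func=_quantile_ureduce_func,
    ...<5 lines>...
                    overwrite_input=overwrite_input,
                    method=method)
    r = func(a, **kwargs)
    result = _quantile(arr,
                       quantiles=q,
    ...<2 lines>...
                       out=out,
                       weights=wgt)
    slices_having_nans = np.isnan(arr[-1, ...])
                                  ~~~^^^^^^^^^
IndexError: index -1 is out of bounds for axis 0 with size 0
```

View pics/w2.png

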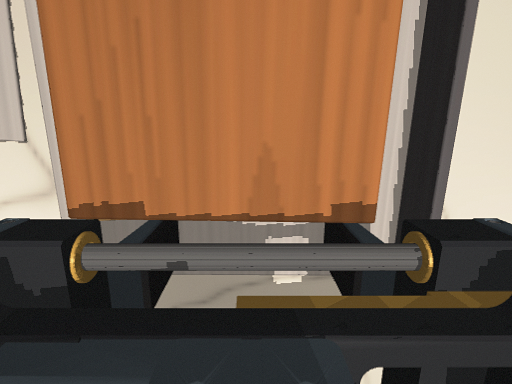

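Request:
send_rows([
  [[0, 0, 0, -0.008, -0.075, 0, -1], [0, 0, 0, 0, 0, 0.2, -1], [0, 0, 0, 0, 0, 0.24, -1], [0, 0, 0, 0, 0, 0.24, -1], [0, 0, 0, 0, 0, 0.24, -1], [0, 0, 0, 0, 0.1, 0.2, -1], [0, 0, 0, 0, 0.1, 0.2, -1], [0, 0, 0, 0, 0, 0, -1]],
])

```text
time_s: 7.1
ee_pos: [490.8, 251.5, 278.9]
ee_rot: [179.4, -0.5, 83.8]
force: [0.1, -1.2, -0.2]
gripper_width: 91.1
gripper_force: 0.0
```

```bash
cat > fence.py <<'E'
from h import *
import sys
np.set_printoptions(precision=1,suppress=True)
# board/pile relative to fences, seen by wrist camera, tray frame by fences
s=env.state(); print(s["time_s"],s["ee_pos"],s["ee_rot"],s["force"])
im,d,W=cloud("wrist",sys.argv[1] if len(sys.argv)>1 else None)
P=W.reshape(-1,3); P=P[np.isfinite(P).all(1)]
y=np.radians(-6.25); c,s=np.cos(y),np.sin(y); A=np.array([[c,s],[-s,c]])
q=(P[:,:2]-[483.9,299.5])@A.T
tm=optics.silhouettes("wrist","tray")[0]["mask"]; F=top(W,tm,33,42); f=(F[:,:2]-[483.9,299.5])@A.T
for a,b in((0,1),(1,0)):
    m=(f[:,a]>98)&(f[:,a]<120)&(abs(f[:,b])<90)
    if m.sum()>20: print("fence","xy"[a],m.sum(),"med (107)",np.median(f[m,a]),"slope",np.polyfit(f[m,b],f[m,a],1)[0])
for r in optics.silhouettes("wrist","board4")[:3]:
    p=top(W,r["mask"],10,42); 
    if len(p)<20: continue
    z=np.median(p[:,2]); p=p[abs(p[:,2]-z)<3]; g=(p[:,:2]-[483.9,299.5])@A.T
    print("board",round(r["conf"],2),len(p),"z",z,"rect",rect(g),"1/99%",np.percentile(g,[.5,99.5],axis=0).ravel())
for z0,z1 in((8.5,14),(16,22),(24,31),(34,41)):
    m=(P[:,2]>z0)&(P[:,2]<z1)&(abs(q)<100).all(1); print(z0,m.sum(),np.percentile(q[m],[1,50,99],axis=0).ravel() if m.sum()>20 else "")
E
python3 fence.py w3
```

```text
7.1 [490.8 251.5 278.9] [179.4  -0.5  83.8] [ 0.1 -1.2 -0.2]
fence x 633 med (107) 107.16397800385766 slope 0.000624051508362512
fence y 749 med (107) 106.49735893633088 slope -0.0012772726809718812
board 0.73 13335 z 37.83452447674654 rect ((-1.0495147705078125, 19.418689727783203), (160.36012268066406, 158.78314208984375), 89.36986541748047) 1/99% [-79.2 -59.2  77.1  98.5]
board 0.49 22 z 29.741455967975327 rect ((-82.6564712524414, 88.81362915039062), (10.283417701721191, 3.2155609130859375), 86.81879425048828) 1/99% [-84.4  83.8 -81.1  93.8]
8.5 5 
16 0 
24 112 [-85.4 -62.3 -82.   66.5  79.2  95.3]
34 13357 [-78.4 -59.   -1.2  24.3  76.4  97.7]
```

View pics/w3.png

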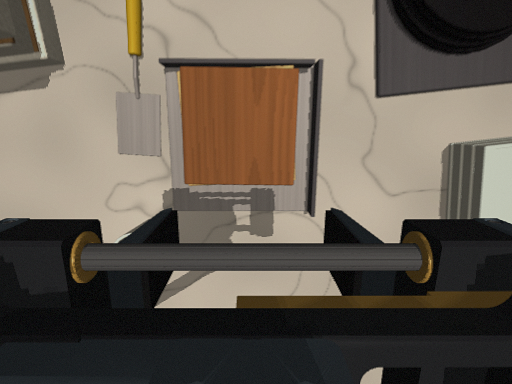

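```bash
python3 - <<'E'
from h import *
np.set_printoptions(precision=1,suppress=True)
im,d,W=cloud("wrist")
for u,v in((125,100),(138,110),(138,125),(138,150),(150,130),(157,120),(136,80),(137,70),(133,30),(170,120),(100,130)): print(u,v,W[v,u])
y=np.radians(-6.25); c,s=np.cos(y),np.sin(y); A=np.array([[c,s],[-s,c]])
for r in optics.silhouettes("wrist","spatula")[:1]:
    p=top(W,r["mask"],-20,60); g=(p[:,:2]-[483.9,299.5])@A.T; b=g[:,1]<75
    print(np.percentile(p[b][:,2],[2,50,98]),np.percentile(g[b],[1,99],axis=0)); print(np.percentile(p[~b][:,2],[2,50,98]),np.percentile(g[~b],[1,99],axis=0))
E
```

```text
125 100 [317.2 369.8   2.6]
138 110 [333.3 353.9   2.9]
138 125 [328.8 333.    2.5]
138 150 [320.4 296.7   0.1]
150 130 [345.8 323.8   4.3]
157 120 [357.7 337.    0.9]
136 80 [337.9 395.2   0.4]
137 70 [346.  405.9  11.8]
133 30 [353.2 453.6  18.8]
170 120 [376.8 334.9   0.5]
100 130 [270.2 332.1   1.1]
[0.9 2.9 4.9] [[-185.6  -18.8]
 [-120.    70.5]]
[ 4.8 16.4 20.4] [[-156.1   78.1]
 [-134.8  174.8]]
```

Request:
send_rows([
  [[0, 0, 0.0833, -0.048, 0.0292, -0.0833, -1], [0, 0, 0.0833, -0.048, 0.0292, -0.0833, -1], [0, 0, 0.0833, -0.048, 0.0292, -0.0833, -1], [0, 0, 0.0833, -0.048, 0.0292, -0.0833, -1], [0, 0, 0.0833, -0.048, 0.0292, -0.0833, -1], [0, 0, 0.0833, -0.048, 0.0292, -0.0833, -1], [0, 0, 0.0833, -0.048, 0.0292, -0.0833, -1], [0, 0, 0.0833, -0.048, 0.0292, -0.0833, -1], [0, 0, 0.0833, -0.048, 0.0292, -0.0833, -1], [0, 0, 0.0833, -0.048, 0.0292, -0.0833, -1], [0, 0, 0.0833, -0.048, 0.0292, -0.0833, -1], [0, 0, 0.0833, -0.048, 0.0292, -0.0833, -1]],
])

```text
time_s: 8.55
ee_pos: [371.9, 316.8, 70.6]
ee_rot: [-179.9, -0.1, 173.9]
force: [-0.2, 0.2, -0.0]
gripper_width: 91.1
gripper_force: 0.0
```

Request:
send_rows([
  [[0, 0, 0, 0, 0, 0, -1]],
])

```text
time_s: 8.65
ee_pos: [370.1, 315.9, 69.5]
ee_rot: [-179.7, -0.3, 173.6]
force: [0.9, 0.2, -0.3]
gripper_width: 91.1
gripper_force: 0.0
```

Request:
send_rows([
  [[0, 0, 0, 0.028, 0.0275, -0.1, -1], [0, 0, 0, 0, 0, -0.1, -1], [0, 0, 0, 0, 0, -0.095, -1], [0, 0, 0, 0, 0, 0, -1], [0, 0, 0, 0.0497, -0.0054, 0, -1], [0, 0, 0, 0.0199, -0.0022, 0, -1], [0, 0, 0, 0.0199, -0.0022, 0, -1], [0, 0, 0, 0.0199, -0.0022, 0, -1], [0, 0, 0, 0.0199, -0.0022, 0, -1], [0, 0, 0, 0, 0, 0, -1]],
])

```text
time_s: 9.65
ee_pos: [404.8, 320.4, 14.3]
ee_rot: [180.0, -0.0, 173.5]
force: [-3.5, -0.2, 4.7]
gripper_width: 91.1
gripper_force: 2.9
```

Request:
send_rows([
  [[0, 0, 0, 0.0149, -0.0016, 0, -1], [0, 0, 0, 0.0149, -0.0016, 0, -1], [0, 0, 0, 0.0149, -0.0016, 0, -1], [0, 0, 0, 0, 0, 0, -1]],
])

```text
time_s: 10.05
ee_pos: [409.9, 319.1, 14.3]
ee_rot: [-179.9, -0.4, 173.5]
force: [-13.6, 1.8, 12.8]
gripper_width: 91.0
gripper_force: 8.3
```

Request:
send_rows([
  [[0, 0, 0, -0.0795, 0.0087, 0, -1], [0, 0, 0, -0.06, 0.006, 0, -1], [0, 0, 0, 0, 0, 0, -1]],
])

```text
time_s: 10.35
ee_pos: [384.5, 322.3, 13.5]
ee_rot: [-180.0, -0.0, 173.7]
force: [-0.1, 0.6, -0.2]
gripper_width: 91.3
gripper_force: 0.0
```

```bash
python3 fence.py w4
```

```text
10.35 [384.5 322.3  13.5] [-180.    -0.   173.7] [-0.1  0.6 -0.2]
board 0.91 497 z 19.776766050849215 rect ((-56.86337661743164, -21.9644718170166), (3.527939796447754, 48.76686096191406), 0.22150377929210663) 1/99% [-58.4 -45.8 -55.3   2.3]
board 0.8 4116 z 13.786282805724522 rect ((-66.15264129638672, 12.948501586914062), (19.793087005615234, 117.83186340332031), 0.26780280470848083) 1/99% [-75.2 -43.9 -56.7  69.8]
board 0.73 271 z 37.7773489921932 rect ((-16.354469299316406, 87.8057632446289), (12.611519813537598, 13.765581130981445), 5.395926475524902) 1/99% [-22.8  81.7 -10.2  94.2]
8.5 2720 [-75.2 -43.1 -65.7  14.  -56.7  69.2]
16 571 [-99.4 -46.4 -57.3 -22.  -55.4  58.8]
24 200 [-58.  -46.7 -57.2 -21.2 -56.4   2.7]
34 323 [-89.1 -32.4 -17.   87.7 -10.4  94. ]
```

View pics/w4.png

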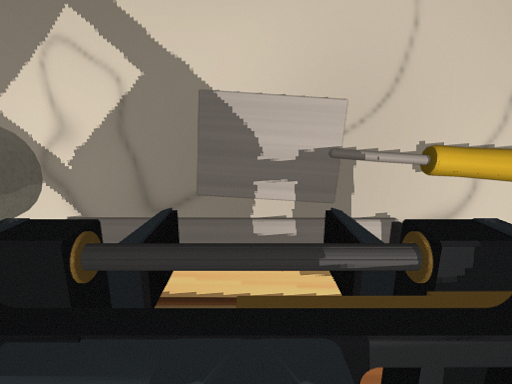

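Request:
send_rows([
  [[0, 0, 0, 0, 0, -0.025, -1], [0, 0, 0, 0, 0, 0, -1], [0, 0, 0, 0.0199, -0.0022, 0, -1], [0, 0, 0, 0.0199, -0.0022, 0, -1], [0, 0, 0, 0.0199, -0.0022, 0, -1], [0, 0, 0, 0.0199, -0.0022, 0, -1], [0, 0, 0, 0.0199, -0.0022, 0, -1], [0, 0, 0, 0.0149, -0.0016, 0, -1], [0, 0, 0, 0, 0, 0, -1]],
])

```text
time_s: 11.4
ee_pos: [405.6, 318.8, 8.0]
ee_rot: [-179.8, -0.4, 173.5]
force: [-9.2, 0.9, 4.3]
gripper_width: 91.4
gripper_force: 4.3
```

Request:
send_rows([
  [[0, 0, 0, 0.0149, -0.0016, 0, -1], [0, 0, 0, 0.0149, -0.0016, 0, -1], [0, 0, 0, 0.0149, -0.0016, 0, -1], [0, 0, 0, 0, 0, 0, -1]],
])

```text
time_s: 11.8
ee_pos: [412.1, 317.8, 8.0]
ee_rot: [-179.8, -0.6, 173.5]
force: [-15.2, 1.9, 7.7]
gripper_width: 91.2
gripper_force: 7.8
```

Request:
send_rows([
  [[0, 0, 0, 0.0199, -0.0022, 0, -1], [0, 0, 0, 0, 0, 0, -1]],
])

```text
time_s: 12.0
ee_pos: [412.3, 317.6, 8.0]
ee_rot: [-179.7, -1.0, 173.5]
force: [-25.5, 7.3, 13.8]
gripper_width: 91.2
gripper_force: 13.5
```

Request:
send_rows([
  [[0, 0, 0, -0.0994, 0.0109, 0, -1], [0, 0, 0, 0, 0, 0.2, -1], [0, 0, 0, 0, 0, 0.2, -1], [0, 0, 0, 0, 0, 0.2, -1], [0, 0, -0.083, 0.05, -0.066, 0, -1], [0, 0, -0.083, 0.05, -0.066, 0, -1], [0, 0, -0.083, 0.05, -0.066, 0, -1], [0, 0, -0.083, 0.05, -0.066, 0, -1], [0, 0, -0.083, 0.05, -0.066, 0, -1], [0, 0, -0.083, 0.05, -0.066, 0, -1]],
])

```text
time_s: 13.0
ee_pos: [462.7, 240.8, 128.6]
ee_rot: [179.9, 0.0, 128.5]
force: [0.4, 0.3, -0.3]
gripper_width: 91.5
gripper_force: 0.0
```

Request:
send_rows([
  [[0, 0, -0.083, 0.05, -0.066, 0, -1], [0, 0, -0.083, 0.05, -0.066, 0, -1], [0, 0, -0.083, 0.05, -0.066, 0, -1], [0, 0, -0.083, 0.05, -0.066, 0, -1], [0, 0, -0.083, 0, 0, 0, -1], [0, 0, -0.083, 0, 0, 0, -1], [0, 0, 0, 0, 0, 0, -1], [0, 0, 0, 0, 0, 0, -1]],
])

```text
time_s: 13.8
ee_pos: [502.0, 188.5, 128.5]
ee_rot: [180.0, -0.0, 84.1]
force: [-0.2, 0.0, 0.5]
gripper_width: 91.2
gripper_force: 0.0
```

Request:
send_rows([
  [[0, 0, 0, 0, 0, -0.2, -1], [0, 0, 0, 0, 0, -0.2, -1], [0, 0, 0, 0, 0, -0.2, -1], [0, 0, 0, 0, 0, 0, -1], [0, 0, 0, 0.0054, 0.0497, 0, -1], [0, 0, 0, 0.0054, 0.0497, 0, -1], [0, 0, 0, 0.0022, 0.0199, 0, -1], [0, 0, 0, 0.0022, 0.0199, 0, -1], [0, 0, 0, 0, 0, 0, -1]],
])

```text
time_s: 14.7
ee_pos: [504.7, 217.0, 8.6]
ee_rot: [180.0, -0.0, 84.0]
force: [-0.1, -0.2, 0.5]
gripper_width: 91.2
gripper_force: 0.0
```

Request:
send_rows([
  [[0, 0, 0, 0.0016, 0.0149, 0, -1], [0, 0, 0, 0.0016, 0.0149, 0, -1], [0, 0, 0, 0.0016, 0.0149, 0, -1], [0, 0, 0, 0, 0, 0, -1]],
])

```text
time_s: 15.1
ee_pos: [504.5, 221.2, 8.6]
ee_rot: [-179.9, 0.4, 84.0]
force: [-0.3, -15.8, 6.8]
gripper_width: 91.5
gripper_force: 8.1
```

Request:
send_rows([
  [[0, 0, 0, 0.0016, 0.0149, 0, -1], [0, 0, 0, 0, 0, 0, -1]],
])

```text
time_s: 15.3
ee_pos: [504.4, 221.3, 8.7]
ee_rot: [-179.8, 0.7, 84.1]
force: [-0.6, -26.4, 10.0]
gripper_width: 91.2
gripper_force: 13.2
```

Request:
send_rows([
  [[0, 0, 0, 0.0016, 0.0149, 0, -1], [0, 0, 0, 0, 0, 0, -1]],
])

```text
time_s: 15.5
ee_pos: [504.2, 221.4, 8.8]
ee_rot: [-179.8, 1.0, 84.1]
force: [0.3, -36.5, 13.0]
gripper_width: 91.0
gripper_force: 18.3
```

Request:
send_rows([
  [[0, 0, 0, -0.011, -0.099, 0, -1], [0, 0, 0, 0, 0, 0.2, -1], [0, 0, 0, 0, 0, 0.24, -1], [0, 0, 0, 0, 0, 0.24, -1], [0, 0, 0, 0, 0, 0.24, -1], [0, 0, 0, 0, 0.1, 0.22, -1], [0, 0, 0, 0, 0.1, 0.22, -1], [0, 0, 0, 0, 0, 0, -1], [0, 0, 0, 0, 0, 0, -1]],
])

```text
time_s: 16.4
ee_pos: [504.0, 252.1, 281.1]
ee_rot: [179.9, -0.1, 84.0]
force: [0.3, -1.0, -1.4]
gripper_width: 91.3
gripper_force: 0.0
```

```bash
python3 fence.py w5; python3 -c "
import cv2; im=cv2.imread('pics/w5.png')[30:230,100:360]; cv2.imwrite('pics/w5c.png',cv2.resize(im,None,fx=3,fy=3))"
```

```text
16.4 [504.  252.1 281.1] [179.9  -0.1  84. ] [ 0.3 -1.  -1.4]
fence x 556 med (107) 106.87119239994327 slope 0.002501079251544501
fence y 662 med (107) 106.71295694978475 slope 0.00023053684025005515
board 0.91 13331 z 37.80092907278697 rect ((23.720149993896484, 23.996971130371094), (161.35287475585938, 159.00672912597656), 0.3372562527656555) 1/99% [-54.9 -55.  101.8 103. ]
8.5 8 
16 0 
24 0 
34 12796 [-54.1 -53.8  21.7  27.2  98.4  98.5]
```

View pics/w5c.png

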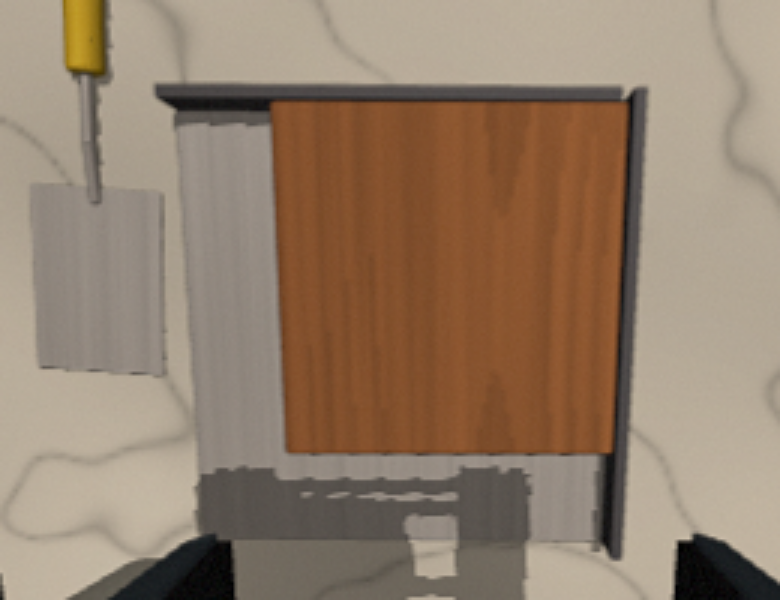

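The top board now lies flush in the corner: the boards show at (450,275) in the crop, tight against the top and right fences, with no lower board sticking out. On to the tins.

Request:
send_rows([
  [[0, 0, -0.0148, 0, -0.19, 0.02, -1], [0, 0, -0.0148, 0, -0.19, 0.02, -1], [0, 0, -0.0148, 0, -0.19, 0.02, -1], [0, 0, -0.0148, 0, -0.19, 0.02, -1], [0, 0, -0.0148, 0, -0.19, 0.02, -1], [0, 0, -0.0148, 0, -0.19, 0.02, -1], [0, 0, -0.0148, 0, -0.19, 0.02, -1], [0, 0, -0.0148, 0, -0.19, 0.02, -1], [0, 0, -0.0148, 0, -0.19, 0.02, -1], [0, 0, -0.0148, 0, -0.19, 0.02, -1], [0, 0, -0.0148, 0, -0.19, 0.02, -1], [0, 0, -0.0148, 0, -0.19, 0.02, -1]],
])

```text
time_s: 17.75
ee_pos: [503.0, -206.1, 326.9]
ee_rot: [-179.8, -0.0, 67.9]
force: [0.2, -0.5, 0.6]
gripper_width: 91.2
gripper_force: 0.0
```

```bash
cat > tins.py <<'E'
from h import *
import sys
np.set_printoptions(precision=1,suppress=True)
s=env.state(); print(s["time_s"],s["ee_pos"],s["ee_rot"],s["qpos"])
im,d,W=cloud("wrist",sys.argv[1])
for t in ("tin1","lid1"):
    for r in optics.silhouettes("wrist",t):
        p=top(W,r["mask"],-20,200)
        if r["conf"]<.25 or len(p)<50: continue
        q=p[p[:,2]>np.percentile(p[:,2],90)-5]; (c,wh,a)=rect(q)
        if wh[0]<wh[1]: a-=90; wh=wh[::-1]
        # axis from label-free PCA too
        print(t,round(r["conf"],2),np.array(r["at"]),len(q),"z",np.median(q[:,2]),"c",np.array(c),"mean",q.mean(0)[:2],"size",np.array(wh),"axis",a%180)
E
python3 tins.py w6
```

```text
17.75 [ 503.  -206.1  326.9] [-179.8   -0.    67.9] [-23.5  12.7  81.4   0.   86.1  -1.4]
tin1 0.95 [327.8 171.6] 1861 z 43.933158858355284 c [ 618.3 -259. ] mean [ 618.4 -257.9] size [85.9 62.3] axis 65.49874114990234
tin1 0.7 [200.6 139.6] 1932 z 44.06931951553443 c [ 442.9 -135.2] mean [ 443.8 -134.2] size [86.  60.7] axis 64.18092346191406
tin1 0.62 [241.3 232.7] 617 z 43.975374757058546 c [ 444.6 -298.5] mean [ 444.7 -299.3] size [61.  34.9] axis 158.44449615478516
tin1 0.4 [328.  171.7] 1857 z 43.93299304155181 c [ 618.3 -259. ] mean [ 618.3 -258. ] size [85.9 62.2] axis 65.52462005615234
lid1 0.95 [198.9 137.6] 1922 z 44.06931951553443 c [ 442.9 -135.1] mean [ 443.8 -134.1] size [85.8 60.7] axis 64.44085693359375
lid1 0.9 [331.2 171.2] 1843 z 43.933158858355284 c [ 618.3 -259. ] mean [ 618.4 -257.7] size [85.9 62.2] axis 65.5962905883789
lid1 0.68 [240.2 231.8] 614 z 43.97420366216531 c [ 444.7 -298.5] mean [ 444.8 -299.3] size [60.6 34.9] axis 158.44449615478516
```

View pics/w6.png

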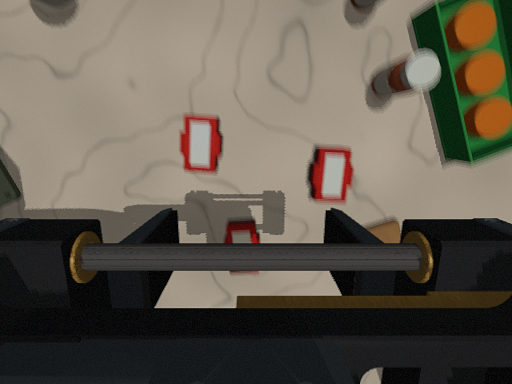

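```bash
cat > plan.py <<'E'
from h import *
np.set_printoptions(precision=4,suppress=True)
def pose(G,theta,tilt):
    "TCP position and rotation for grasp point G, tool pointing az theta (tilt>0) or opposite (tilt<0)"
    R0=Ro.from_euler("xyz",[180,0,theta],degrees=True); y=R0.apply([0,1,0])
    R=Ro.from_rotvec(np.radians(tilt)*y)*R0
    return np.array(G,float)+19*R.apply([0,0,1]),R
def go(a,b,n=0,name=""):
    dp=(b[0]-a[0]); rv=(b[1]*a[1].inv()).as_rotvec(degrees=True)
    k=max(int(np.ceil(max(np.linalg.norm(dp)/45,np.linalg.norm(rv)/8.2))),n,1)
    row=np.r_[rv/90,dp/200]/k
    print(f"{name}: {k} rows of",row.tolist() if 0 else np.round(row,4),"-> TCP",np.round(b[0],1),"rpy",b[1].as_euler("xyz",degrees=True).round(1))
def now():
    s=env.state(); return np.array(s["ee_pos"]),rot(s["ee_rot"])
E
cat > lab.py <<'E'
from h import *
# label/PCA axis of tins in wrist picture
np.set_printoptions(precision=1,suppress=True)
im,d,W=cloud("wrist")
for r in optics.silhouettes("wrist","tin1"):
    p=top(W,r["mask"],40,60)
    if r["conf"]<.5 or len(p)<300: continue
    w,v=np.linalg.eigh(np.cov(p[:,:2].T)); m=r["mask"]&(W[:,:,2]>40)&(im.min(2)>110); q=W[m]
    (c,wh,a)=rect(q); a=a if wh[0]>wh[1] else a-90
    print(round(r["conf"],2),"pca",np.degrees(np.arctan2(v[1,1],v[0,1]))%180,p.mean(0),"label",np.array(c),np.array(wh),a%180)
E
python3 lab.py
```

```text
0.89 pca 156.1519992522506 [ 445.1 -299.3   43.9] label [0. 0.] [0. 0.] 90.0
0.81 pca 64.95724379234693 [ 618.2 -257.9   43.9] label [ 616.6 -264. ] [77.4 33.7] 62.819419860839844
0.59 pca 65.12413131809319 [ 443.9 -134.4   44.1] label [ 442.7 -134.6] [65.9 30.9] 63.801082611083984
0.59 pca 157.1740997322352 [ 445.2 -298.5   43.9] label [0. 0.] [0. 0.] 90.0
```

```bash
cat > planB.py <<'E'
from plan import *
import sys
cx,cy,th=map(float,sys.argv[1:4])
G=np.array([cx,cy,27.])
g=pose(G,th,-45); pre=(g[0]-90*g[1].apply([0,0,1]),g[1])
go(now(),pre,name="pre"); go(pre,g,name="in")
lift=(g[0]+[0,0,110],g[1]); go(g,lift,name="lift")
sw=pose(G+[0,0,130],th,45); go(lift,sw,name="swing")
S=[460,30,43]; s1=pose(np.array(S)+[0,0,60],75,45); go(sw,s1,name="to stand"); 
E
python3 planB.py 443.3 -134.8 64.7
```

```text
pre: 7 rows of [-0.0656  0.0285 -0.0048 -0.0276  0.0819 -0.1785] -> TCP [464.8 -89.4  77.2] rpy [180.   45.   64.7]
in: 3 rows of [ 0.      0.      0.     -0.0453 -0.0959 -0.1061] -> TCP [ 437.6 -146.9   13.6] rpy [180.   45.   64.7]
lift: 3 rows of [0.     0.     0.     0.     0.     0.1833] -> TCP [ 437.6 -146.9  123.6] rpy [180.   45.   64.7]
swing: 11 rows of [ 0.0822 -0.0389  0.      0.0052  0.011   0.0091] -> TCP [ 449.  -122.7  143.6] rpy [180.  -45.   64.7]
to stand: 4 rows of [ 0.      0.      0.0286  0.018   0.207  -0.0675] -> TCP [463.5  43.   89.6] rpy [180. -45.  75.]
```

Request:
send_rows([
  [[-0.0656, 0.0285, -0.0048, -0.0276, 0.0819, -0.1785, -1], [-0.0656, 0.0285, -0.0048, -0.0276, 0.0819, -0.1785, -1], [-0.0656, 0.0285, -0.0048, -0.0276, 0.0819, -0.1785, -1], [-0.0656, 0.0285, -0.0048, -0.0276, 0.0819, -0.1785, -1], [-0.0656, 0.0285, -0.0048, -0.0276, 0.0819, -0.1785, -1], [-0.0656, 0.0285, -0.0048, -0.0276, 0.0819, -0.1785, -1], [-0.0656, 0.0285, -0.0048, -0.0276, 0.0819, -0.1785, -1], [0, 0, 0, 0, 0, 0, -1], [0, 0, 0, 0, 0, 0, -1]],
])

```text
time_s: 18.9
ee_pos: [464.9, -88.7, 77.6]
ee_rot: [-179.9, 45.2, 65.1]
force: [0.8, -0.2, 1.5]
gripper_width: 91.3
gripper_force: 0.0
```

```bash
python3 -c "
from h import *
s=env.state();print(s['qpos'],s['ee_pos'],s['ee_rot'])"; python3 tins.py w7; python3 lab.py
```

```text
[ 11.51643772  32.47309039 105.21974423 -35.89546124  76.30935098
  56.06045599] [464.9443447  -88.66924603  77.63456534] [-179.86123271   45.18502795   65.13105827]
18.9 [464.9 -88.7  77.6] [-179.9   45.2   65.1] [ 11.5  32.5 105.2 -35.9  76.3  56.1]
tin1 0.86 [247.4 196.6] 3307 z 43.950415550394446 c [ 443.3 -134.3] mean [ 447.8 -125. ] size [87.3 61.6] axis 63.606082916259766
tin1 0.66 [305.6 276.6] 629 z 44.05322516440072 c [ 483.3 -194.3] mean [ 438.7 -315. ] size [360.7  60.9] axis 70.2238998413086
tin1 0.64 [471.  201.5] 629 z 35.55688976511719 c [ 592.9 -141.7] mean [ 627.2 -215.8] size [197.5  41.3] axis 111.83568382263184
tin1 0.45 [479.9 211.7] 390 z 37.99448944898685 c [ 596.1 -142. ] mean [ 627.3 -212.3] size [200.7  34.1] axis 111.37839698791504
lid1 0.89 [249.9 205.4] 3328 z 43.94900817528313 c [ 443.3 -134.3] mean [ 447.7 -125.3] size [87.3 62.1] axis 63.93486785888672
lid1 0.85 [304.5 278. ] 627 z 44.04820281671318 c [ 477.2 -192.4] mean [ 437.6 -317. ] size [361.2  61.7] axis 72.87362670898438
lid1 0.81 [482.2 209. ] 392 z 37.83222650140566 c [ 628.4 -222.6] mean [ 628.7 -217.5] size [36.8 15.6] axis 158.41678619384766
0.94 pca 63.39483870139505 [ 447.9 -125.    43.8] label [ 436.4 -131.5] [65.8 46.3] 64.20283508300781
0.81 pca 99.8006049780583 [ 433.6 -328.9   44. ] label [ 427.9 -326.3] [57.9 46.4] 70.22528076171875
0.79 pca 151.11265748454267 [ 630.1 -220.4   42.7] label [ 644.4 -235.4] [1.8 4.9] 128.06140518188477
```

Request:
send_rows([
  [[0, 0, 0, -0.0453, -0.0959, -0.1061, -1], [0, 0, 0, -0.0453, -0.0959, -0.1061, -1], [0, 0, 0, -0.0453, -0.0959, -0.1061, -1], [0, 0, 0, 0, 0, 0, -1], [0, 0, 0, 0, 0, 0, -1]],
])

```text
time_s: 19.65
ee_pos: [438.8, -147.9, 16.3]
ee_rot: [179.6, 45.0, 64.5]
force: [0.9, 0.5, -0.2]
gripper_width: 91.3
gripper_force: 0.0
```

Request:
send_rows([
  [[0, 0, 0, 0, 0, 0, 1], [0, 0, 0, 0, 0, 0, 1], [0, 0, 0, 0, 0, 0, 1], [0, 0, 0, 0, 0, 0, 1], [0, 0, 0, 0, 0, 0, 1], [0, 0, 0, 0, 0, 0, 1]],
], grip_force=40)

```text
time_s: 20.25
ee_pos: [438.3, -146.9, 15.2]
ee_rot: [179.8, 45.1, 64.7]
force: [-0.8, 4.0, 5.5]
gripper_width: 61.7
gripper_force: 40.0
```

Request:
send_rows([
  [[0, 0, 0, 0, 0, 0.06, 1], [0, 0, 0, 0, 0, 0.17, 1], [0, 0, 0, 0, 0, 0.17, 1], [0, 0, 0, 0, 0, 0.17, 1]],
])

```text
time_s: 20.65
ee_pos: [438.0, -147.3, 130.0]
ee_rot: [179.9, 45.0, 64.8]
force: [0.8, 0.7, -1.8]
gripper_width: 61.8
gripper_force: 40.0
```

Request:
send_rows([
  [[0.0822, -0.0389, 0, 0.0052, 0.011, 0.0091, 1], [0.0822, -0.0389, 0, 0.0052, 0.011, 0.0091, 1], [0.0822, -0.0389, 0, 0.0052, 0.011, 0.0091, 1], [0.0822, -0.0389, 0, 0.0052, 0.011, 0.0091, 1], [0.0822, -0.0389, 0, 0.0052, 0.011, 0.0091, 1], [0.0822, -0.0389, 0, 0.0052, 0.011, 0.0091, 1], [0.0822, -0.0389, 0, 0.0052, 0.011, 0.0091, 1], [0.0822, -0.0389, 0, 0.0052, 0.011, 0.0091, 1], [0.0822, -0.0389, 0, 0.0052, 0.011, 0.0091, 1], [0.0822, -0.0389, 0, 0.0052, 0.011, 0.0091, 1], [0.0822, -0.0389, 0, 0.0052, 0.011, 0.0091, 1], [0, 0, 0, 0, 0, 0, 1]],
])

```text
time_s: 21.85
ee_pos: [447.9, -125.0, 146.6]
ee_rot: [-179.8, -45.0, 64.2]
force: [-0.1, 0.4, -2.4]
gripper_width: 61.5
gripper_force: 40.0
```

Request:
send_rows([
  [[0, 0, 0.0286, 0.018, 0.207, -0.0675, 1], [0, 0, 0.0286, 0.018, 0.207, -0.0675, 1], [0, 0, 0.0286, 0.018, 0.207, -0.0675, 1], [0, 0, 0.0286, 0.018, 0.207, -0.0675, 1], [0, 0, 0, 0, 0, 0, 1], [0, 0, 0, 0, 0, 0, 1]],
])

```text
time_s: 22.45
ee_pos: [463.7, 43.9, 95.1]
ee_rot: [179.7, -44.8, 75.3]
force: [1.2, 0.4, -2.7]
gripper_width: 62.0
gripper_force: 40.0
```

```bash
python3 - <<'E'
from h import *
s=env.state();print(s['qpos'],s['ee_pos'],s['ee_rot'],s['gripper_width'])
a=cloud("scene")[0][150:300,180:380]; b=cloud("side")[0][130:280,180:380]
cv2.imwrite("pics/st1.png",cv2.resize(np.hstack([a,b])[:,:,::-1],(800,300)))
E
```

```text
[-26.1435965   22.10359638 122.73445023  53.1303007   59.85913113
 -49.48013624] [463.6894539   43.90290366  95.09346873] [179.70843112 -44.81986855  75.31344725] 61.954369092839755
```

View pics/st1.png

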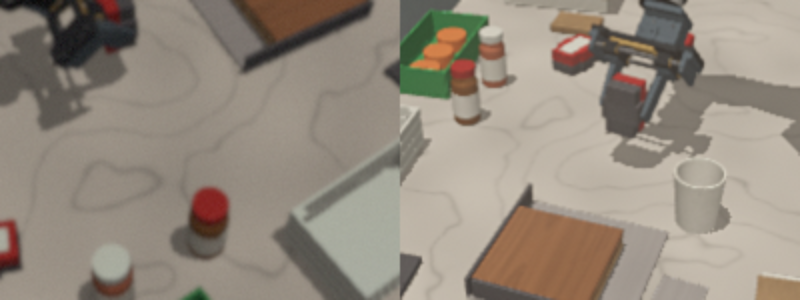

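Request:
send_rows([
  [[0, 0, 0, 0, 0, -0.15, 1], [0, 0, 0, 0, 0, -0.1, 1], [0, 0, 0, 0, 0, -0.04, 1], [0, 0, 0, 0, 0, -0.01, 1], [0, 0, 0, 0, 0, 0, 1], [0, 0, 0, 0, 0, 0, 1]],
])

```text
time_s: 23.15
ee_pos: [464.7, 42.1, 35.7]
ee_rot: [179.6, -45.0, 75.1]
force: [-0.2, -0.2, -2.2]
gripper_width: 61.9
gripper_force: 40.0
```

Request:
send_rows([
  [[0, 0, 0, 0, 0, -0.005, 1], [0, 0, 0, 0, 0, -0.005, 1], [0, 0, 0, 0, 0, 0, 1]],
])

```text
time_s: 23.45
ee_pos: [464.1, 42.5, 33.1]
ee_rot: [179.8, -45.0, 75.0]
force: [0.2, 0.1, -2.1]
gripper_width: 62.0
gripper_force: 40.0
```

Request:
send_rows([
  [[0, 0, 0, 0, 0, -0.01, 1], [0, 0, 0, 0, 0, 0, 1]],
])

```text
time_s: 23.65
ee_pos: [464.3, 42.8, 32.0]
ee_rot: [179.7, -45.1, 75.1]
force: [-1.3, -2.9, 6.4]
gripper_width: 61.5
gripper_force: 40.0
```

Request:
send_rows([
  [[0, 0, 0, 0, 0, -0.005, 1], [0, 0, 0, 0, 0, 0, 1]],
])

```text
time_s: 23.85
ee_pos: [464.4, 42.9, 32.0]
ee_rot: [179.7, -45.2, 75.1]
force: [-4.7, -6.2, 13.5]
gripper_width: 61.8
gripper_force: 40.0
```

Request:
send_rows([
  [[0, 0, 0, 0, 0, -0.005, 1], [0, 0, 0, 0, 0, 0, 1]],
])

```text
time_s: 24.05
ee_pos: [464.4, 43.0, 31.9]
ee_rot: [179.7, -45.3, 75.1]
force: [-6.2, -9.9, 22.1]
gripper_width: 61.8
gripper_force: 40.0
```

Request:
send_rows([
  [[0, 0, 0, 0, 0, 0.009, 1], [0, 0, 0, 0, 0, 0, 1]],
])

```text
time_s: 24.25
ee_pos: [464.4, 42.7, 32.0]
ee_rot: [179.7, -45.1, 75.1]
force: [-2.4, -5.0, 9.4]
gripper_width: 61.8
gripper_force: 40.0
```

Request:
send_rows([
  [[0, 0, 0, 0, 0, 0, 0.2], [0, 0, 0, 0, 0, 0, -0.2], [0, 0, 0, 0, 0, 0, -0.6], [0, 0, 0, 0, 0, 0, -1], [0, 0, 0, 0, 0, 0, -1], [0, 0, 0, 0, 0, 0, -1]],
])

```text
time_s: 24.85
ee_pos: [464.0, 42.7, 30.6]
ee_rot: [179.8, -45.0, 75.0]
force: [-0.1, -0.3, -0.3]
gripper_width: 89.6
gripper_force: 0.0
```

```bash
cat > plan2.py <<'E'
from plan import *
import sys
# argv: grasp point at release x y z, theta
gx,gy,gz,th=map(float,sys.argv[1:5]); G1=np.array([gx,gy,gz]); off=float(sys.argv[5]) if len(sys.argv)>5 else 9
a=now(); print("now grasp pt",a[0]-19*a[1].apply([0,0,1]))
out=(a[0]-100*a[1].apply([0,0,1]),a[1]); go(a,out,name="out")
u=np.array([np.cos(np.radians(th)),np.sin(np.radians(th)),0])
G2=G1+off*u; g=pose(G2,th,-45); pre=(g[0]-90*g[1].apply([0,0,1]),g[1])
up=(out[0]*0+pose(G1+[0,0,150],th,0)[0],pose(G1,th,0)[1])
go(out,up,name="up"); go(up,pre,name="pre2"); go(pre,g,name="in2")
E
python3 plan2.py 460.9 30 43.5 75
```

```text
now grasp pt [460.4451  29.7263  44.0072]
out: 3 rows of [ 0.      0.      0.     -0.031  -0.1137  0.1179] -> TCP [445.4 -25.5 101.3] rpy [179.8 -45.   75. ]
up: 6 rows of [-0.0804  0.0219  0.0001  0.0129  0.0463  0.061 ] -> TCP [460.9  30.  174.5] rpy [180.   0.  75.]
pre2: 6 rows of [-0.0805  0.0216 -0.      0.0128  0.0477 -0.0673] -> TCP [476.2  87.2  93.7] rpy [180.  45.  75.]
in2: 3 rows of [ 0.      0.      0.     -0.0275 -0.1025 -0.1061] -> TCP [459.8  25.7  30.1] rpy [180.  45.  75.]
```

Request:
send_rows([
  [[0, 0, 0, -0.031, -0.1137, 0.1179, -1], [0, 0, 0, -0.031, -0.1137, 0.1179, -1], [0, 0, 0, -0.031, -0.1137, 0.1179, -1], [-0.0804, 0.0219, 0, 0.0129, 0.0463, 0.061, -1], [-0.0804, 0.0219, 0, 0.0129, 0.0463, 0.061, -1], [-0.0804, 0.0219, 0, 0.0129, 0.0463, 0.061, -1], [-0.0804, 0.0219, 0, 0.0129, 0.0463, 0.061, -1], [-0.0804, 0.0219, 0, 0.0129, 0.0463, 0.061, -1], [-0.0804, 0.0219, 0, 0.0129, 0.0463, 0.061, -1], [0, 0, 0, 0, 0, 0, -1]],
])

```text
time_s: 25.85
ee_pos: [462.9, 34.3, 176.5]
ee_rot: [179.7, -0.1, 75.4]
force: [0.3, 1.0, 0.8]
gripper_width: 91.4
gripper_force: 0.0
```

```bash
cat > stand.py <<'E'
from h import *
import sys
np.set_printoptions(precision=1,suppress=True)
s=env.state(); print(s["time_s"],s["ee_pos"],s["ee_rot"])
im,d,W=cloud("wrist",sys.argv[1]); P=W.reshape(-1,3); P=P[np.isfinite(P).all(1)]
m=(abs(P[:,0]-460)<70)&(abs(P[:,1]-30)<70)&(P[:,2]>80)&(P[:,2]<92); p=P[m]
print(len(p),np.median(p[:,2]),"top",rect(p),p.mean(0))
E
python3 stand.py w8
```

```text
25.85 [462.9  34.3 176.5] [179.7  -0.1  75.4]
2446 85.77006713281371 top ((463.1232604980469, 37.36188507080078), (44.53742980957031, 49.57423400878906), 74.75255584716797) [463.4  38.5  85.7]
```

View pics/w8.png

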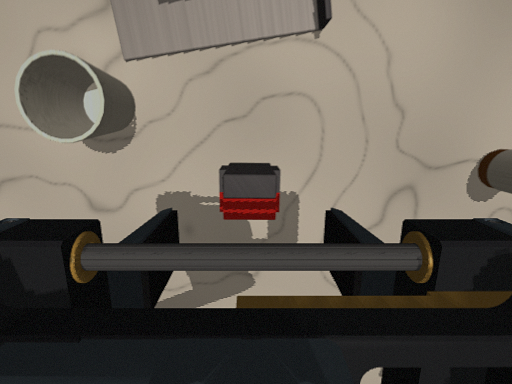

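```bash
cat > plan3.py <<'E'
from plan import *
import sys
# argv: stand-tin mid x y, theta ; final: height of board/stack top
mx,my,th,H=map(float,sys.argv[1:5]); fx,fy,fth=510.4,320.7,83.75
if len(sys.argv)>5: fx,fy,fth=map(float,sys.argv[5:8])
u=np.array([np.cos(np.radians(th)),np.sin(np.radians(th)),0])
G2=np.array([mx,my,43])+4*u; g=pose(G2,th,-45); pre=(g[0]-90*g[1].apply([0,0,1]),g[1])
go(now(),pre,name="pre2"); go(pre,g,name="in2")
up=(g[0]+[0,0,110],g[1]); go(g,up,name="lift")
sw=pose(G2+[0,0,130+H-38],th,45); go(up,sw,name="swing")
f=pose([fx,fy,H+26+70],fth,45); go(sw,f,name="above"); f2=pose([fx,fy,H+26],fth,45); print("final TCP",f2[0])
E
python3 plan3.py 463.1 37.4 75 38
```

```text
pre2: 6 rows of [-0.0807  0.0216 -0.0006  0.0131  0.0477 -0.0682] -> TCP [477.1  89.8  93.2] rpy [180.  45.  75.]
in2: 3 rows of [ 0.      0.      0.     -0.0275 -0.1025 -0.1061] -> TCP [460.7  28.3  29.6] rpy [180.  45.  75.]
lift: 3 rows of [0.     0.     0.     0.     0.     0.1833] -> TCP [460.7  28.3 139.6] rpy [180.  45.  75.]
swing: 11 rows of [ 0.0878 -0.0235  0.      0.0032  0.0118  0.0091] -> TCP [467.6  54.2 159.6] rpy [180. -45.  75.]
above: 7 rows of [-0.      0.      0.0139  0.0316  0.1999 -0.0279] -> TCP [511.9 334.1 120.6] rpy [180.  -45.   83.8]
final TCP [511.8626 334.0552  50.565 ]
```

Request:
send_rows([
  [[-0.0807, 0.0216, -0.0006, 0.0131, 0.0477, -0.0682, -1], [-0.0807, 0.0216, -0.0006, 0.0131, 0.0477, -0.0682, -1], [-0.0807, 0.0216, -0.0006, 0.0131, 0.0477, -0.0682, -1], [-0.0807, 0.0216, -0.0006, 0.0131, 0.0477, -0.0682, -1], [-0.0807, 0.0216, -0.0006, 0.0131, 0.0477, -0.0682, -1], [-0.0807, 0.0216, -0.0006, 0.0131, 0.0477, -0.0682, -1], [0, 0, 0, 0, 0, 0, -1], [0, 0, 0, 0, 0, 0, -1]],
])

```text
time_s: 26.7
ee_pos: [475.7, 85.6, 91.3]
ee_rot: [-179.9, 45.2, 74.7]
force: [-0.4, -0.7, 0.9]
gripper_width: 91.3
gripper_force: 0.0
```

Request:
send_rows([
  [[0, 0, 0, -0.0275, -0.1025, -0.1061, -1], [0, 0, 0, -0.0275, -0.1025, -0.1061, -1], [0, 0, 0, -0.0275, -0.1025, -0.1061, -1], [0, 0, 0, 0, 0, 0, -1], [0, 0, 0, 0, 0, 0, -1], [0, 0, 0, 0, 0, 0, -1]],
])

```text
time_s: 27.3
ee_pos: [461.3, 25.7, 30.8]
ee_rot: [179.5, 44.9, 74.3]
force: [-0.1, -0.2, -0.2]
gripper_width: 91.2
gripper_force: 0.0
```

Request:
send_rows([
  [[0, 0, 0, 0, 0.012, -0.003, -1], [0, 0, 0, 0, 0, 0, -1], [0, 0, 0, 0, 0, 0, -1]],
])

```text
time_s: 27.6
ee_pos: [460.5, 28.5, 28.7]
ee_rot: [179.7, 45.0, 74.5]
force: [0.1, -0.0, 0.6]
gripper_width: 91.1
gripper_force: 0.0
```

Request:
send_rows([
  [[0, 0, 0, 0, 0, 0, 1], [0, 0, 0, 0, 0, 0, 1], [0, 0, 0, 0, 0, 0, 1], [0, 0, 0, 0, 0, 0, 1], [0, 0, 0, 0, 0, 0, 1], [0, 0, 0, 0, 0, 0, 1]],
])

```text
time_s: 28.2
ee_pos: [460.1, 27.9, 28.4]
ee_rot: [179.7, 45.1, 74.5]
force: [0.8, -0.3, -0.2]
gripper_width: 61.9
gripper_force: 40.0
```

Request:
send_rows([
  [[0, 0, 0, 0, 0, 0.06, 1], [0, 0, 0, 0, 0, 0.17, 1], [0, 0, 0, 0, 0, 0.17, 1], [0, 0, 0, 0, 0, 0.17, 1], [0, 0, 0, 0, 0, 0, 1]],
])

```text
time_s: 28.7
ee_pos: [461.8, 28.6, 146.3]
ee_rot: [179.2, 44.8, 74.1]
force: [0.6, -0.5, -2.4]
gripper_width: 62.1
gripper_force: 40.0
```

Request:
send_rows([
  [[0.0878, -0.0235, 0, 0.0032, 0.0118, 0.0091, 1], [0.0878, -0.0235, 0, 0.0032, 0.0118, 0.0091, 1], [0.0878, -0.0235, 0, 0.0032, 0.0118, 0.0091, 1], [0.0878, -0.0235, 0, 0.0032, 0.0118, 0.0091, 1], [0.0878, -0.0235, 0, 0.0032, 0.0118, 0.0091, 1], [0.0878, -0.0235, 0, 0.0032, 0.0118, 0.0091, 1], [0.0878, -0.0235, 0, 0.0032, 0.0118, 0.0091, 1], [0.0878, -0.0235, 0, 0.0032, 0.0118, 0.0091, 1], [0.0878, -0.0235, 0, 0.0032, 0.0118, 0.0091, 1], [0.0878, -0.0235, 0, 0.0032, 0.0118, 0.0091, 1], [0.0878, -0.0235, 0, 0.0032, 0.0118, 0.0091, 1], [0, 0, 0, 0, 0, 0, 1]],
])

```text
time_s: 29.9
ee_pos: [465.4, 52.0, 159.5]
ee_rot: [-178.9, -44.9, 73.8]
force: [0.1, -0.2, -3.3]
gripper_width: 61.9
gripper_force: 40.0
```

```bash
cat > bcheck.py <<'E'
from h import *
import sys
np.set_printoptions(precision=1,suppress=True)
y=np.radians(-6.25); c,s=np.cos(y),np.sin(y); A=np.array([[c,s],[-s,c]])
for n in ("scene","side"):
    im,d,W=cloud(n); 
    P=W.reshape(-1,3); P=P[np.isfinite(P).all(1)]; g=(P[:,:2]-[483.9,299.5])@A.T
    r=optics.silhouettes(n,"board4")
    if r:
        p=top(W,r[0]["mask"],30,44); b=(p[:,:2]-[483.9,299.5])@A.T; print(n,round(r[0]["conf"],2),len(p),np.percentile(b,[1,99],axis=0).ravel(),rect(b))
s=env.state(); print(s["time_s"],s["ee_pos"],s["ee_rot"],s["qpos"])
E
python3 bcheck.py
```

```text
scene 0.86 2233 [-53.5 -58.7 104.2 100.5] ((25.43069839477539, 22.023059844970703), (167.02696228027344, 166.42086791992188), 1.1436415910720825)
side 0.88 2291 [-55.7 -52.6  97.2 102.2] ((21.369522094726562, 25.227371215820312), (161.75965881347656, 156.31878662109375), 89.80477142333984)
30.1 [467.1  54.4 162.7] [-179.6  -44.8   74.6] [-24.7  15.8 118.4  49.5  65.9 -38.9]
```

Request:
send_rows([
  [[0, 0, 0.0144, 0.032, 0.2, -0.0279, 1], [0, 0, 0.0144, 0.032, 0.2, -0.0279, 1], [0, 0, 0.0144, 0.032, 0.2, -0.0279, 1], [0, 0, 0.0144, 0.032, 0.2, -0.0279, 1], [0, 0, 0.0144, 0.032, 0.2, -0.0279, 1], [0, 0, 0.0144, 0.032, 0.2, -0.0279, 1], [0, 0, 0.0144, 0.032, 0.2, -0.0279, 1], [0, 0, 0, 0, 0, 0, 1], [0, 0, 0, 0, 0, 0, 1], [0, 0, 0, 0, 0, 0, 1]],
])

```text
time_s: 31.1
ee_pos: [511.3, 334.1, 123.8]
ee_rot: [-179.6, -44.9, 83.7]
force: [0.4, 0.2, -3.8]
gripper_width: 61.8
gripper_force: 40.0
```

```bash
cat > avg.py <<'E'
from h import *
np.set_printoptions(precision=1,suppress=True)
# mean state over a few control periods; grasp point too
p=[];r=[]
for i in range(4):
    optics.grab_frame("scene"); s=env.state(); p.append(s["ee_pos"]); r.append(rot(s["ee_rot"]).as_quat())
R=Ro.from_quat(r).mean(); p=np.mean(p,0); print(s["time_s"],"TCP",p,"rpy",R.as_euler("xyz",degrees=True),"grasp",p-19*R.apply([0,0,1]),"yaxis",R.apply([0,1,0]).round(4))
E
python3 avg.py
```

```text
31.3 TCP [511.9 333.3 123.8] rpy [-179.6  -44.9   83.6] grasp [510.6 319.9 137.3] yaxis [ 1.  -0.1 -0. ]
```

Request:
send_rows([
  [[0, 0, 0, 0, 0.009, -0.15, 1], [0, 0, 0, 0, 0, -0.12, 1], [0, 0, 0, 0, 0, -0.06, 1], [0, 0, 0, 0, 0, -0.01, 1], [0, 0, 0, 0, 0, 0, 1], [0, 0, 0, 0, 0, 0, 1]],
])

```text
time_s: 31.9
ee_pos: [512.7, 335.5, 56.4]
ee_rot: [-179.7, -44.9, 83.6]
force: [1.0, -0.1, -2.2]
gripper_width: 62.1
gripper_force: 40.0
```

Request:
send_rows([
  [[0, 0, 0, 0, 0, -0.0075, 1], [0, 0, 0, 0, 0, 0, 1]],
])

```text
time_s: 32.1
ee_pos: [512.2, 335.7, 54.5]
ee_rot: [-179.6, -44.9, 83.6]
force: [-0.2, 0.0, -2.7]
gripper_width: 61.7
gripper_force: 40.0
```

Request:
send_rows([
  [[0, 0, 0, 0, 0, -0.0075, 1], [0, 0, 0, 0, 0, 0, 1]],
])

```text
time_s: 32.3
ee_pos: [511.9, 335.7, 52.4]
ee_rot: [-179.6, -44.9, 83.6]
force: [-0.0, 0.1, -2.8]
gripper_width: 61.7
gripper_force: 40.0
```

Expected contact at about 50.5.

Request:
send_rows([
  [[0, 0, 0, 0, 0, -0.006, 1], [0, 0, 0, 0, 0, 0, 1]],
])

```text
time_s: 32.5
ee_pos: [512.0, 335.9, 51.8]
ee_rot: [-179.6, -45.0, 83.6]
force: [-1.1, -1.3, 0.7]
gripper_width: 61.8
gripper_force: 40.0
```

Request:
send_rows([
  [[0, 0, 0, 0, 0, -0.005, 1], [0, 0, 0, 0, 0, 0, 1]],
])

```text
time_s: 32.7
ee_pos: [512.0, 335.9, 51.7]
ee_rot: [-179.6, -45.0, 83.7]
force: [-3.9, -4.7, 7.9]
gripper_width: 61.8
gripper_force: 40.0
```

Request:
send_rows([
  [[0, 0, 0, 0, 0, -0.003, 1], [0, 0, 0, 0, 0, 0, 1]],
])

```text
time_s: 32.9
ee_pos: [512.0, 336.0, 51.7]
ee_rot: [-179.6, -45.1, 83.7]
force: [-4.4, -7.1, 12.5]
gripper_width: 61.8
gripper_force: 40.0
```

Request:
send_rows([
  [[0, 0, 0, 0, 0, 0.008, 1], [0, 0, 0, 0, 0, 0, 0.2], [0, 0, 0, 0, 0, 0, -0.2], [0, 0, 0, 0, 0, 0, -0.6], [0, 0, 0, 0, 0, 0, -1], [0, 0, 0, 0, 0, 0, -1], [0, 0, 0, 0, 0, 0, -1]],
])

```text
time_s: 33.6
ee_pos: [511.9, 335.8, 51.0]
ee_rot: [-179.5, -44.9, 83.6]
force: [0.7, 0.4, -0.3]
gripper_width: 90.0
gripper_force: 0.0
```

Request:
send_rows([
  [[0, 0, 0, -0.0128, -0.117, 0.118, -1], [0, 0, 0, -0.0128, -0.117, 0.118, -1], [0, 0, 0, -0.0128, -0.117, 0.118, -1], [-0.0828, 0.0091, 0, 0, 0, 0.15, -1], [-0.0828, 0.0091, 0, 0, 0, 0.15, -1], [-0.0828, 0.0091, 0, 0, 0, 0.15, -1], [-0.0828, 0.0091, 0, 0, 0, 0.15, -1], [-0.0828, 0.0091, 0, 0, 0, 0.15, -1], [-0.0828, 0.0091, 0, 0, 0, 0.15, -1], [0, 0, 0, 0, 0, 0, -1], [0, 0, 0, 0, 0, 0, -1]],
])

```text
time_s: 34.7
ee_pos: [501.9, 268.1, 285.6]
ee_rot: [-178.9, -3.8, 83.9]
force: [-0.1, 0.6, -0.5]
gripper_width: 91.0
gripper_force: 0.0
```

```bash
cat > stack.py <<'E'
from h import *
import sys
np.set_printoptions(precision=1,suppress=True)
s=env.state(); print(s["time_s"],s["ee_pos"],s["ee_rot"])
im,d,W=cloud("wrist",sys.argv[1]); H=float(sys.argv[2]); P=W.reshape(-1,3); P=P[np.isfinite(P).all(1)]
y=np.radians(-6.25); c,s=np.cos(y),np.sin(y); A=np.array([[c,s],[-s,c]]); o=np.array([483.9,299.5])
near=(abs(P[:,0]-510)<75)&(abs(P[:,1]-320)<75)
for h in np.arange(82,H+1,44):
    p=P[near&(abs(P[:,2]-h)<5)]
    if len(p)>50: print("level",h,len(p),np.median(p[:,2]),"world",rect(p),"tray frame",rect((p[:,:2]-o)@A.T))
b=P[(abs(P[:,2]-38)<2.5)]; g=(b[:,:2]-o)@A.T; g=g[(abs(g)<103).all(1)]
print("boards",len(g),np.percentile(g,[.5,99.5],axis=0).ravel(),rect(g))
E
python3 stack.py w9 82
```

```text
34.7 [501.9 268.1 285.6] [-178.9   -3.8   83.9]
level 82.0 2822 81.84497819300523 world ((510.8210144042969, 322.81085205078125), (84.61811065673828, 62.033470153808594), 83.88782501220703) tray frame ((24.223190307617188, 26.10308074951172), (62.0334358215332, 84.6181869506836), 0.1377241462469101)
boards 9405 [-55.4 -55.7 102.1 102.5] ((23.077407836914062, 23.142276763916016), (159.76417541503906, 159.2886199951172), 0.1322852522134781)
```

View pics/w9.png

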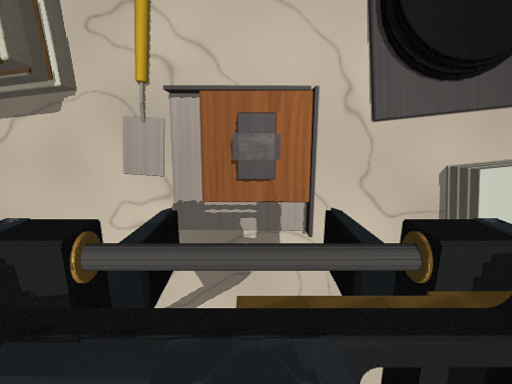

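Request:
send_rows([
  [[-0.042, 0.0046, -0.0145, 0, -0.2, 0.016, -1], [0, 0, -0.0145, 0, -0.2, 0.016, -1], [0, 0, -0.0145, 0, -0.2, 0.016, -1], [0, 0, -0.0145, 0, -0.2, 0.016, -1], [0, 0, -0.0145, 0, -0.2, 0.016, -1], [0, 0, -0.0145, 0, -0.2, 0.016, -1], [0, 0, -0.0145, 0, -0.2, 0.016, -1]],
])

```text
time_s: 35.45
ee_pos: [500.5, -15.3, 306.3]
ee_rot: [-178.8, 0.0, 74.5]
force: [-0.3, -0.6, -0.6]
gripper_width: 91.2
gripper_force: 0.0
```

Request:
send_rows([
  [[0, 0, -0.0145, 0, -0.2, 0.016, -1], [0, 0, -0.0145, 0, -0.2, 0.016, -1], [0, 0, -0.0145, 0, -0.2, 0.016, -1], [0, 0, -0.0145, 0, -0.2, 0.016, -1], [0, 0, -0.0145, 0, -0.2, 0.016, -1], [0, 0, -0.0145, 0, -0.2, 0.016, -1], [0, 0, -0.0145, 0, -0.2, 0.016, -1], [0, 0, 0, 0, 0, 0, -1], [0, 0, 0, 0, 0, 0, -1]],
])

```text
time_s: 36.35
ee_pos: [500.8, -293.6, 328.5]
ee_rot: [-178.8, -0.0, 65.4]
force: [-0.1, 0.4, 0.0]
gripper_width: 91.5
gripper_force: 0.0
```

```bash
python3 tins.py w10; python3 lab.py; python3 planB.py 618.2 -258.7 65
```

```text
36.35 [ 500.8 -293.6  328.5] [-178.8   -0.    65.4] [-31.5  16.9  75.5  -0.1  88.9  -6.8]
tin1 0.76 [229.8 199.3] 1693 z 44.026620484122475 c [ 435.6 -324.1] mean [ 436.4 -322.8] size [86.2 62. ] axis 71.39704132080078
tin1 0.6 [312.5 117. ] 2139 z 43.919663676526795 c [ 618.4 -259.3] mean [ 618.4 -258.2] size [85.2 62.5] axis 65.4762191772461
lid1 0.97 [227.2 200.5] 1702 z 44.02624687381518 c [ 435.6 -324.1] mean [ 436.4 -322.9] size [86.2 62. ] axis 71.39704132080078
lid1 0.72 [314.5 117.8] 2145 z 43.919185462183236 c [ 618.4 -259.3] mean [ 618.4 -258.3] size [85.2 62.5] axis 65.4762191772461
0.84 pca 65.46800573050304 [ 618.4 -258.4   43.9] label [ 618.9 -259.9] [65. 31.] 65.28514099121094
0.72 pca 72.13837323648738 [ 437.  -322.5   44. ] label [ 441.7 -308.7] [32.3 30.3] 71.08601379394531
pre: 7 rows of [-0.0655  0.0284 -0.0003  0.098   0.056  -0.1809] -> TCP [ 639.4 -213.2   77.2] rpy [180.  45.  65.]
in: 2 rows of [ 0.      0.      0.     -0.0672 -0.1442 -0.1591] -> TCP [ 612.5 -270.9   13.6] rpy [180.  45.  65.]
lift: 3 rows of [0.     0.     0.     0.     0.     0.1833] -> TCP [ 612.5 -270.9  123.6] rpy [180.  45.  65.]
swing: 11 rows of [ 0.0824 -0.0384  0.      0.0052  0.0111  0.0091] -> TCP [ 623.9 -246.5  143.6] rpy [180. -45.  65.]
to stand: 8 rows of [ 0.     -0.      0.0139 -0.1003  0.1809 -0.0338] -> TCP [463.5  43.   89.6] rpy [180. -45.  75.]
```

```bash
cat > planC.py <<'E'
from plan import *
import sys
cx,cy,th,t,Z=map(float,sys.argv[1:6])   # t start tilt (positive), stand tilt 90-t
G=np.array([cx,cy,27.])
g=pose(G,th,-t); pre=(g[0]-90*g[1].apply([0,0,1]),g[1])
go(now(),pre,name="pre"); go(pre,g,name="in")
lift=(g[0]+[0,0,120],g[1]); go(g,lift,name="lift")
sw=pose(G+[0,0,140],th,90-t); go(lift,sw,name="swing")
s1=pose([460,30,113],75,90-t); go(sw,s1,name="to stand"); 
E
python3 planC.py 618.4 -259 65.3 30 0
```

```text
pre: 7 rows of [-0.0439  0.0183 -0.0001  0.0936  0.0463 -0.1729] -> TCP [ 633.2 -226.7   88.5] rpy [180.   30.   65.3]
in: 3 rows of [ 0.      0.      0.     -0.0313 -0.0681 -0.1299] -> TCP [ 614.4 -267.6   10.5] rpy [180.   30.   65.3]
lift: 3 rows of [0.  0.  0.  0.  0.  0.2] -> TCP [ 614.4 -267.6  130.5] rpy [180.   30.   65.3]
swing: 11 rows of [ 0.0826 -0.038   0.      0.0049  0.0107  0.0123] -> TCP [ 625.3 -244.1  157.5] rpy [180.  -60.   65.3]
to stand: 8 rows of [ 0.      0.      0.0135 -0.1006  0.1812 -0.0338] -> TCP [464.3  45.9 103.5] rpy [180. -60.  75.]
```

Request:
send_rows([
  [[-0.0439, 0.0183, -0.0001, 0.0936, 0.0463, -0.1729, -1], [-0.0439, 0.0183, -0.0001, 0.0936, 0.0463, -0.1729, -1], [-0.0439, 0.0183, -0.0001, 0.0936, 0.0463, -0.1729, -1], [-0.0439, 0.0183, -0.0001, 0.0936, 0.0463, -0.1729, -1], [-0.0439, 0.0183, -0.0001, 0.0936, 0.0463, -0.1729, -1], [-0.0439, 0.0183, -0.0001, 0.0936, 0.0463, -0.1729, -1], [-0.0439, 0.0183, -0.0001, 0.0936, 0.0463, -0.1729, -1], [0, 0, 0, 0, 0, 0, -1], [0, 0, 0, 0, 0, 0, -1], [0, 0, 0, 0, 0, 0, -1]],
])

```text
time_s: 37.6
ee_pos: [633.8, -228.4, 90.8]
ee_rot: [179.7, 29.9, 65.1]
force: [0.3, 0.6, -0.3]
gripper_width: 91.3
gripper_force: 0.0
```

```bash
python3 avg.py; python3 tins.py w11 | head -4;python3 planC.py 618.4 -259 65.3 30 0|head -1; python3 - <<'E'
from plan import *
go(now(),pose([618.4,-259,27.],65.3,-30),3,"direct in")
E
```

```text
37.8 TCP [ 633.6 -229.    91.4] rpy [179.6  29.9  65. ] grasp [ 637.5 -220.3  107.9] yaxis [ 0.9 -0.4  0. ]
37.8 [ 633.4 -229.    91.1] [179.7  29.9  65. ] [ -7.1  37.2  82.7 -30.   72.3  30.2]
tin1 0.89 [249.5 193.6] 4666 z 44.00943319070514 c [ 634.7 -226. ] mean [ 623.3 -250.6] size [146.2  61.8] axis 65.01533508300781
tin1 0.56 [166.2 302.7] 58 z 43.41928914212614 c [ 452.3 -356.8] mean [ 453.  -357.3] size [29.8  8.1] axis 56.63578414916992
lid1 0.41 [163.9 301.8] 48 z 43.05974677291931 c [ 455.  -353.9] mean [ 454.5 -355.6] size [30.   6.3] axis 54.95756530761719
pre: 1 rows of [ 0.0003  0.0018  0.0015 -0.      0.0092 -0.0064] -> TCP [ 633.2 -226.7   88.5] rpy [180.   30.   65.3]
direct in: 3 rows of [ 0.0001  0.0006  0.0005 -0.0313 -0.0651 -0.132 ] -> TCP [ 614.4 -267.6   10.5] rpy [180.   30.   65.3]
```

Request:
send_rows([
  [[0, 0, 0, -0.0313, -0.0651, -0.131, -1], [0, 0, 0, -0.0313, -0.0651, -0.131, -1], [0, 0, 0, -0.0313, -0.0651, -0.131, -1], [0, 0, 0, 0, 0, 0, -1], [0, 0, 0, 0, 0, 0, -1]],
])

```text
time_s: 38.45
ee_pos: [614.4, -267.5, 10.1]
ee_rot: [179.9, 30.0, 65.1]
force: [-0.0, -1.0, 0.6]
gripper_width: 91.1
gripper_force: 0.0
```

Request:
send_rows([
  [[0, 0, 0, 0, 0, 0, 1], [0, 0, 0, 0, 0, 0, 1], [0, 0, 0, 0, 0, 0, 1], [0, 0, 0, 0, 0, 0, 1], [0, 0, 0, 0, 0, 0, 1], [0, 0, 0, 0, 0, 0, 1]],
], grip_force=40)

```text
time_s: 39.05
ee_pos: [614.8, -267.0, 10.1]
ee_rot: [179.9, 30.0, 65.2]
force: [1.1, -0.7, -0.3]
gripper_width: 61.8
gripper_force: 40.0
```

Request:
send_rows([
  [[0, 0, 0, 0, 0, 0.06, 1], [0, 0, 0, 0, 0, 0.18, 1], [0, 0, 0, 0, 0, 0.18, 1], [0, 0, 0, 0, 0, 0.18, 1], [0, 0, 0, 0, 0, 0, 1]],
])

```text
time_s: 39.55
ee_pos: [617.3, -267.8, 136.2]
ee_rot: [179.2, 29.9, 64.8]
force: [1.1, 0.1, -1.9]
gripper_width: 61.6
gripper_force: 40.0
```

Request:
send_rows([
  [[0.0826, -0.038, 0, 0.0049, 0.0107, 0.0123, 1], [0.0826, -0.038, 0, 0.0049, 0.0107, 0.0123, 1], [0.0826, -0.038, 0, 0.0049, 0.0107, 0.0123, 1], [0.0826, -0.038, 0, 0.0049, 0.0107, 0.0123, 1], [0.0826, -0.038, 0, 0.0049, 0.0107, 0.0123, 1], [0.0826, -0.038, 0, 0.0049, 0.0107, 0.0123, 1], [0.0826, -0.038, 0, 0.0049, 0.0107, 0.0123, 1], [0.0826, -0.038, 0, 0.0049, 0.0107, 0.0123, 1], [0.0826, -0.038, 0, 0.0049, 0.0107, 0.0123, 1], [0.0826, -0.038, 0, 0.0049, 0.0107, 0.0123, 1], [0.0826, -0.038, 0, 0.0049, 0.0107, 0.0123, 1], [0, 0, 0, 0, 0, 0, 1]],
])

```text
time_s: 40.75
ee_pos: [622.8, -245.0, 150.8]
ee_rot: [-178.6, -60.0, 63.9]
force: [-0.4, -0.3, -3.7]
gripper_width: 61.9
gripper_force: 40.0
```

Request:
send_rows([
  [[0, 0, 0.0135, -0.1006, 0.1812, -0.0338, 1], [0, 0, 0.0135, -0.1006, 0.1812, -0.0338, 1], [0, 0, 0.0135, -0.1006, 0.1812, -0.0338, 1], [0, 0, 0.0135, -0.1006, 0.1812, -0.0338, 1], [0, 0, 0.0135, -0.1006, 0.1812, -0.0338, 1], [0, 0, 0.0135, -0.1006, 0.1812, -0.0338, 1], [0, 0, 0.0135, -0.1006, 0.1812, -0.0338, 1], [0, 0, 0.0135, -0.1006, 0.1812, -0.0338, 1], [0, 0, 0, 0, 0, 0, 1], [0, 0, 0, 0, 0, 0, 1], [0, 0, 0, 0, 0, 0, 1]],
])

```text
time_s: 41.85
ee_pos: [465.6, 45.6, 103.1]
ee_rot: [179.8, -59.9, 75.1]
force: [0.5, -0.3, -3.0]
gripper_width: 62.1
gripper_force: 40.0
```

```bash
python3 avg.py; python3 - <<'E'
from plan import *
go(now(),pose([460,30,52],75,60),1,"to 52")
E
python3 bcheck.py
```

```text
42.05 TCP [465.4  45.4 103. ] rpy [179.9 -59.9  75. ] grasp [461.1  29.5 112.5] yaxis [ 1.  -0.3  0. ]
to 52: 2 rows of [ 0.0002 -0.0001  0.0005 -0.0021  0.0009 -0.1509] -> TCP [464.3  45.9  42.5] rpy [180. -60.  75.]
scene 0.76 1453 [-53.5 -59.2 105.5  97.9] ((25.900527954101562, 20.99585723876953), (166.95277404785156, 162.43797302246094), 0.0705818310379982)
side 0.61 1592 [-55.9 -53.6 100.9 103.3] ((24.156654357910156, 23.35820770263672), (164.4469757080078, 163.4340057373047), 89.57771301269531)
42.25 [464.6  46.  102.8] [-179.9  -60.    74.8] [-32.5  29.5 124.1  61.1  70.6 -63.2]
```

Request:
send_rows([
  [[0, 0, 0, 0, 0, -0.15, 1], [0, 0, 0, 0, 0, -0.12, 1], [0, 0, 0, 0, 0, -0.045, 1], [0, 0, 0, 0, 0, -0.01, 1], [0, 0, 0, 0, 0, 0, 1], [0, 0, 0, 0, 0, 0, 1]],
])

```text
time_s: 42.85
ee_pos: [464.8, 46.3, 38.7]
ee_rot: [180.0, -60.0, 75.0]
force: [-0.2, -0.0, -3.1]
gripper_width: 61.9
gripper_force: 40.0
```

Request:
send_rows([
  [[0, 0, 0, 0, 0, -0.007, 1], [0, 0, 0, 0, 0, 0, 1]],
])

```text
time_s: 43.05
ee_pos: [464.6, 46.3, 36.9]
ee_rot: [-180.0, -60.0, 74.9]
force: [0.1, 0.5, -3.2]
gripper_width: 62.2
gripper_force: 40.0
```

Request:
send_rows([
  [[0, 0, 0, 0, 0, -0.006, 1], [0, 0, 0, 0, 0, 0, 1]],
])

```text
time_s: 43.25
ee_pos: [464.6, 46.5, 36.2]
ee_rot: [-179.9, -60.1, 74.9]
force: [-1.0, -2.0, 2.2]
gripper_width: 62.0
gripper_force: 40.0
```

Request:
send_rows([
  [[0, 0, 0, 0, 0, -0.003, 1], [0, 0, 0, 0, 0, 0.003, 1], [0, 0, 0, 0, 0, 0, 0.2], [0, 0, 0, 0, 0, 0, -0.2], [0, 0, 0, 0, 0, 0, -0.6], [0, 0, 0, 0, 0, 0, -1], [0, 0, 0, 0, 0, 0, -1], [0, 0, 0, 0, 0, 0, -1]],
])

```text
time_s: 44.05
ee_pos: [464.3, 46.5, 35.2]
ee_rot: [-179.8, -60.0, 74.8]
force: [0.2, 0.0, -0.1]
gripper_width: 89.4
gripper_force: 0.0
```

Request:
send_rows([
  [[0, 0, 0, -0.0374, -0.1394, 0.0833, -1], [0, 0, 0, -0.0374, -0.1394, 0.0833, -1], [0, 0, 0, -0.0374, -0.1394, 0.0833, -1], [-0.0805, 0.0216, 0, 0.012, 0.042, 0.056, -1], [-0.0805, 0.0216, 0, 0.012, 0.042, 0.056, -1], [-0.0805, 0.0216, 0, 0.012, 0.042, 0.056, -1], [-0.0805, 0.0216, 0, 0.012, 0.042, 0.056, -1], [-0.0805, 0.0216, 0, 0.012, 0.042, 0.056, -1], [-0.0805, 0.0216, 0, 0.012, 0.042, 0.056, -1], [-0.0805, 0.0216, 0, 0.012, 0.042, 0.056, -1], [-0.0805, 0.0216, 0, 0.012, 0.042, 0.056, -1], [0, 0, 0, 0, 0, 0, -1]],
])

```text
time_s: 45.25
ee_pos: [462.9, 34.3, 176.7]
ee_rot: [179.8, -0.0, 75.4]
force: [0.4, 0.6, -0.2]
gripper_width: 91.6
gripper_force: 0.0
```

```bash
python3 avg.py; python3 stand.py w12
```

```text
45.45 TCP [460.5  30.7 174.5] rpy [-179.9   -0.    75. ] grasp [460.6  30.7 193.5] yaxis [ 1.  -0.3 -0. ]
45.45 [460.   29.2 173.9] [-179.8   -0.    74.8]
2518 85.79373441283981 top ((461.9979553222656, 36.578426361083984), (44.2861442565918, 49.874855041503906), 74.59503173828125) [462.1  37.1  85.8]
```

```bash
python3 plan3.py 462 36.4 74.8 82
```

```text
pre2: 6 rows of [-0.0805  0.0216  0.0002  0.0134  0.0499 -0.0673] -> TCP [476.2  88.7  93.2] rpy [180.   45.   74.8]
in2: 3 rows of [ 0.      0.      0.     -0.0278 -0.1024 -0.1061] -> TCP [459.5  27.3  29.6] rpy [180.   45.   74.8]
lift: 3 rows of [0.     0.     0.     0.     0.     0.1833] -> TCP [459.5  27.3 139.6] rpy [180.   45.   74.8]
swing: 11 rows of [ 0.0877 -0.0238  0.      0.0032  0.0118  0.0291] -> TCP [466.6  53.2 203.6] rpy [180.  -45.   74.8]
above: 7 rows of [ 0.      0.      0.0142  0.0324  0.2006 -0.0279] -> TCP [511.9 334.1 164.6] rpy [180.  -45.   83.8]
final TCP [511.8626 334.0552  94.565 ]
```

Request:
send_rows([
  [[-0.0805, 0.0216, 0.0002, 0.0134, 0.0499, -0.0673, -1], [-0.0805, 0.0216, 0.0002, 0.0134, 0.0499, -0.0673, -1], [-0.0805, 0.0216, 0.0002, 0.0134, 0.0499, -0.0673, -1], [-0.0805, 0.0216, 0.0002, 0.0134, 0.0499, -0.0673, -1], [-0.0805, 0.0216, 0.0002, 0.0134, 0.0499, -0.0673, -1], [-0.0805, 0.0216, 0.0002, 0.0134, 0.0499, -0.0673, -1], [0, 0, 0, 0, 0, 0, -1], [0, 0, 0, 0, 0, 0, -1], [0, 0, 0, 0, 0, 0, -1]],
])

```text
time_s: 46.4
ee_pos: [477.2, 88.1, 95.5]
ee_rot: [179.9, 44.9, 74.8]
force: [-0.2, 0.5, 0.4]
gripper_width: 91.0
gripper_force: 0.0
```

Request:
send_rows([
  [[0, 0, 0, -0.0278, -0.1024, -0.1061, -1], [0, 0, 0, -0.0278, -0.1024, -0.1061, -1], [0, 0, 0, -0.0278, -0.1024, -0.1061, -1], [0, 0, 0, 0, 0, 0, -1], [0, 0, 0, 0, 0, 0, -1], [0, 0, 0, 0, 0, 0, -1]],
])

```text
time_s: 47.0
ee_pos: [461.9, 28.8, 32.2]
ee_rot: [179.7, 44.8, 74.8]
force: [-0.0, -0.9, 0.5]
gripper_width: 90.8
gripper_force: 0.0
```

```bash
python3 avg.py
```

```text
47.2 TCP [461.6  29.1  31.5] rpy [179.8  44.9  74.9] grasp [465.   42.1  45. ] yaxis [ 1.  -0.3  0. ]
```

Request:
send_rows([
  [[0, 0, 0, -0.006, -0.007, -0.015, -1], [0, 0, 0, 0, 0, 0, -1], [0, 0, 0, 0, 0, 0, -1]],
])

```text
time_s: 47.5
ee_pos: [459.2, 27.1, 27.3]
ee_rot: [-180.0, 45.0, 75.0]
force: [-0.7, 0.2, -0.5]
gripper_width: 91.2
gripper_force: 0.0
```

Request:
send_rows([
  [[0, 0, 0, 0, 0, 0, 1], [0, 0, 0, 0, 0, 0, 1], [0, 0, 0, 0, 0, 0, 1], [0, 0, 0, 0, 0, 0, 1], [0, 0, 0, 0, 0, 0, 1], [0, 0, 0, 0, 0, 0, 1]],
])

```text
time_s: 48.1
ee_pos: [459.4, 27.0, 27.5]
ee_rot: [180.0, 45.0, 75.0]
force: [1.0, -0.3, -0.0]
gripper_width: 61.8
gripper_force: 40.0
```

Request:
send_rows([
  [[0, 0, 0, 0, 0, 0.06, 1], [0, 0, 0, 0, 0, 0.17, 1], [0, 0, 0, 0, 0, 0.17, 1], [0, 0, 0, 0, 0, 0.17, 1], [0, 0, 0, 0, 0, 0, 1]],
])

```text
time_s: 48.6
ee_pos: [461.1, 27.7, 145.3]
ee_rot: [179.4, 44.7, 74.6]
force: [0.1, -0.4, -3.4]
gripper_width: 61.8
gripper_force: 40.0
```

Request:
send_rows([
  [[0.0877, -0.0238, 0, 0.0032, 0.0118, 0.0291, 1], [0.0877, -0.0238, 0, 0.0032, 0.0118, 0.0291, 1], [0.0877, -0.0238, 0, 0.0032, 0.0118, 0.0291, 1], [0.0877, -0.0238, 0, 0.0032, 0.0118, 0.0291, 1], [0.0877, -0.0238, 0, 0.0032, 0.0118, 0.0291, 1], [0.0877, -0.0238, 0, 0.0032, 0.0118, 0.0291, 1], [0.0877, -0.0238, 0, 0.0032, 0.0118, 0.0291, 1], [0.0877, -0.0238, 0, 0.0032, 0.0118, 0.0291, 1], [0.0877, -0.0238, 0, 0.0032, 0.0118, 0.0291, 1], [0.0877, -0.0238, 0, 0.0032, 0.0118, 0.0291, 1], [0.0877, -0.0238, 0, 0.0032, 0.0118, 0.0291, 1], [0, 0, 0, 0, 0, 0, 1]],
])

```text
time_s: 49.8
ee_pos: [464.7, 51.0, 202.6]
ee_rot: [-179.7, -44.9, 74.3]
force: [-0.2, -0.9, -3.9]
gripper_width: 61.9
gripper_force: 40.0
```

Request:
send_rows([
  [[0, 0, 0.0142, 0.0324, 0.2006, -0.02, 1], [0, 0, 0.0142, 0.0324, 0.2006, -0.02, 1], [0, 0, 0.0142, 0.0324, 0.2006, -0.02, 1], [0, 0, 0.0142, 0.0324, 0.2006, -0.02, 1], [0, 0, 0.0142, 0.0324, 0.2006, -0.02, 1], [0, 0, 0.0142, 0.0324, 0.2006, -0.02, 1], [0, 0, 0.0142, 0.0324, 0.2006, -0.02, 1], [0, 0, 0, 0, 0, 0, 1], [0, 0, 0, 0, 0, 0, 1], [0, 0, 0, 0, 0, 0, 1]],
])

```text
time_s: 50.8
ee_pos: [510.9, 333.8, 177.1]
ee_rot: [179.8, -44.9, 84.0]
force: [-0.0, -0.5, -2.8]
gripper_width: 61.4
gripper_force: 40.0
```

```bash
python3 avg.py; python3 bcheck.py; python3 stack.py w13 82
```

```text
51.0 TCP [511.6 333.1 177.5] rpy [179.7 -44.9  83.9] grasp [510.1 319.7 191. ] yaxis [ 1.  -0.1  0. ]
scene 0.95 1285 [-52.3 -58.9 103.1  98. ] ((23.860191345214844, 20.183422088623047), (161.38705444335938, 160.71148681640625), 89.7494125366211)
side 0.95 1560 [-55.9 -51.9  99.3 104.1] ((22.342605590820312, 24.872188568115234), (164.24151611328125, 158.9946746826172), 89.93588256835938)
51.2 [512.  333.2 177.6] [179.7 -45.   83.9] [ 10.   18.7 111.   58.4  52.6 -22.2]
51.2 [512.  333.2 177.6] [179.7 -45.   83.9]
boards 140 [-36.6  30.2  87.4  41.8] ((25.554061889648438, 36.024620056152344), (124.39252471923828, 11.420083999633789), 0.09708599746227264)
```

Request:
send_rows([
  [[0, 0, 0, 0.002, 0.016, -0.15, 1], [0, 0, 0, 0, 0, -0.15, 1], [0, 0, 0, 0, 0, -0.07, 1], [0, 0, 0, 0, 0, -0.01, 1], [0, 0, 0, 0, 0, 0, 1], [0, 0, 0, 0, 0, 0, 1]],
])

```text
time_s: 51.85
ee_pos: [513.0, 337.2, 102.7]
ee_rot: [179.6, -45.0, 84.0]
force: [-0.5, 0.1, -2.6]
gripper_width: 62.1
gripper_force: 40.0
```

Request:
send_rows([
  [[0, 0, 0, 0, 0, -0.0075, 1], [0, 0, 0, 0, 0, 0, 1]],
])

```text
time_s: 52.05
ee_pos: [512.5, 337.1, 100.8]
ee_rot: [179.6, -45.0, 84.0]
force: [0.0, -0.5, -2.7]
gripper_width: 61.7
gripper_force: 40.0
```

Request:
send_rows([
  [[0, 0, 0, 0, 0, -0.0075, 1], [0, 0, 0, 0, 0, 0, 1]],
])

```text
time_s: 52.25
ee_pos: [512.1, 337.0, 98.5]
ee_rot: [179.7, -45.0, 84.0]
force: [-0.1, 0.9, -2.5]
gripper_width: 61.8
gripper_force: 40.0
```

Request:
send_rows([
  [[0, 0, 0, 0, 0, -0.007, 1], [0, 0, 0, 0, 0, 0, 1]],
])

```text
time_s: 52.45
ee_pos: [512.0, 337.0, 96.9]
ee_rot: [179.7, -45.0, 83.9]
force: [-0.5, 0.6, -3.0]
gripper_width: 61.6
gripper_force: 40.0
```

Request:
send_rows([
  [[0, 0, 0, 0, 0, -0.005, 1], [0, 0, 0, 0, 0, 0, 1]],
])

```text
time_s: 52.65
ee_pos: [512.2, 337.0, 96.0]
ee_rot: [179.7, -45.0, 83.9]
force: [-0.1, -0.6, -1.4]
gripper_width: 61.4
gripper_force: 40.0
```

Request:
send_rows([
  [[0, 0, 0, 0, 0, -0.003, 1], [0, 0, 0, 0, 0, 0, 1]],
])

```text
time_s: 52.85
ee_pos: [512.2, 337.1, 95.9]
ee_rot: [179.7, -45.0, 84.0]
force: [0.0, -1.4, 1.3]
gripper_width: 61.8
gripper_force: 40.0
```

Request:
send_rows([
  [[0, 0, 0, 0, 0, -0.002, 1], [0, 0, 0, 0, 0, 0.002, 0.2], [0, 0, 0, 0, 0, 0, -0.2], [0, 0, 0, 0, 0, 0, -0.6], [0, 0, 0, 0, 0, 0, -1], [0, 0, 0, 0, 0, 0, -1], [0, 0, 0, 0, 0, 0, -1]],
])

```text
time_s: 53.55
ee_pos: [512.2, 337.1, 95.4]
ee_rot: [179.7, -45.0, 84.0]
force: [-0.5, -1.7, 0.1]
gripper_width: 89.9
gripper_force: 0.0
```

Request:
send_rows([
  [[0, 0, 0, -0.0128, -0.117, 0.118, -1], [0, 0, 0, -0.0128, -0.117, 0.118, -1], [0, 0, 0, -0.0128, -0.117, 0.118, -1], [-0.0828, 0.0091, 0, 0, 0, 0.12, -1], [-0.0828, 0.0091, 0, 0, 0, 0.12, -1], [-0.0828, 0.0091, 0, 0, 0, 0.12, -1], [-0.0828, 0.0091, 0, 0, 0, 0.12, -1], [-0.0828, 0.0091, 0, 0, 0, 0.12, -1], [-0.0828, 0.0091, 0, 0, 0, 0.12, -1], [0, 0, 0, 0, 0, 0, -1], [0, 0, 0, 0, 0, 0, -1], [0, 0, 0, 0, 0, 0, -1]],
])

```text
time_s: 54.75
ee_pos: [502.8, 266.4, 303.0]
ee_rot: [-179.7, -1.5, 83.9]
force: [-0.6, -0.4, -0.9]
gripper_width: 91.2
gripper_force: 0.0
```

Request:
send_rows([
  [[0, 0, 0, 0, 0, 0, -1], [0, 0, 0, 0, 0, 0, -1]],
])

```text
time_s: 54.95
ee_pos: [503.4, 266.3, 303.8]
ee_rot: [-179.7, -1.5, 83.9]
force: [-0.4, 0.1, -0.6]
gripper_width: 91.2
gripper_force: 0.0
```

```bash
python3 stack.py w14 126
```

```text
54.95 [503.4 266.3 303.8] [-179.7   -1.5   83.9]
level 126.0 3326 125.79448781266653 world ((510.7695617675781, 323.2952575683594), (84.71160125732422, 61.87334442138672), 84.28226470947266) tray frame ((24.119380950927734, 26.579036712646484), (61.87336349487305, 84.7115707397461), 0.5322381258010864)
boards 8175 [-55.3 -56.1 102.1 102.2] ((23.01641082763672, 22.970199584960938), (159.8839111328125, 158.86166381835938), 0.13247926533222198)
```

```bash
python3 planC.py 436 -323.7 71.6 45 0
```

```text
pre: 14 rows of [-0.0362  0.0077 -0.0091 -0.0184 -0.1937 -0.081 ] -> TCP [ 451.8 -276.1   77.2] rpy [180.   45.   71.6]
in: 3 rows of [ 0.      0.      0.     -0.0335 -0.1006 -0.1061] -> TCP [ 431.8 -336.4   13.6] rpy [180.   45.   71.6]
lift: 3 rows of [0.  0.  0.  0.  0.  0.2] -> TCP [ 431.8 -336.4  133.6] rpy [180.   45.   71.6]
swing: 11 rows of [ 0.0863 -0.0287  0.      0.0039  0.0116  0.0091] -> TCP [ 440.2 -311.   153.6] rpy [180.  -45.   71.6]
to stand: 8 rows of [-0.      0.      0.0047  0.0145  0.2212 -0.0338] -> TCP [463.5  43.   99.6] rpy [180. -45.  75.]
```

Request:
send_rows([
  [[-0.0362, 0.0077, -0.0091, -0.0184, -0.1937, -0.081, -1], [-0.0362, 0.0077, -0.0091, -0.0184, -0.1937, -0.081, -1], [-0.0362, 0.0077, -0.0091, -0.0184, -0.1937, -0.081, -1], [-0.0362, 0.0077, -0.0091, -0.0184, -0.1937, -0.081, -1], [-0.0362, 0.0077, -0.0091, -0.0184, -0.1937, -0.081, -1], [-0.0362, 0.0077, -0.0091, -0.0184, -0.1937, -0.081, -1], [-0.0362, 0.0077, -0.0091, -0.0184, -0.1937, -0.081, -1], [-0.0362, 0.0077, -0.0091, -0.0184, -0.1937, -0.081, -1], [-0.0362, 0.0077, -0.0091, -0.0184, -0.1937, -0.081, -1], [-0.0362, 0.0077, -0.0091, -0.0184, -0.1937, -0.081, -1], [-0.0362, 0.0077, -0.0091, -0.0184, -0.1937, -0.081, -1], [-0.0362, 0.0077, -0.0091, -0.0184, -0.1937, -0.081, -1]],
])

```text
time_s: 56.2
ee_pos: [459.1, -199.1, 109.8]
ee_rot: [-179.2, 38.4, 73.9]
force: [1.1, 0.3, 0.8]
gripper_width: 91.0
gripper_force: 0.0
```

Request:
send_rows([
  [[-0.0362, 0.0077, -0.0091, -0.0184, -0.1937, -0.081, -1], [-0.0362, 0.0077, -0.0091, -0.0184, -0.1937, -0.081, -1], [0, 0, 0, 0, 0, 0, -1], [0, 0, 0, 0, 0, 0, -1], [0, 0, 0, 0, 0, 0, -1]],
])

```text
time_s: 56.7
ee_pos: [452.5, -274.6, 78.4]
ee_rot: [179.9, 44.9, 71.7]
force: [0.4, 0.3, -0.8]
gripper_width: 90.9
gripper_force: 0.0
```

```bash
python3 avg.py; python3 tins.py w15 | sed -n 1,4p; python3 - <<'E'
from plan import *
go(now(),pose([436,-323.7,27.],71.6,-45),3,"direct in")
E
```

```text
56.9 TCP [ 452.8 -274.4   78.7] rpy [179.9  44.9  71.7] grasp [ 457.  -261.6   92.2] yaxis [ 0.9 -0.3  0. ]
56.9 [ 452.7 -274.4   78.7] [179.9  45.   71.7] [ -6.6  29.1 112.2 -51.4  62.4  46.4]
tin1 0.65 [251.2 196.7] 3304 z 43.94742305793338 c [ 436.8 -323. ] mean [ 439.7 -313.9] size [85.3 62. ] axis 71.20549011230469
lid1 0.64 [250.6 205.7] 3294 z 43.94952146859727 c [ 436.7 -323. ] mean [ 439.7 -313.9] size [85.3 62. ] axis 71.20549011230469
direct in: 3 rows of [-0.0001  0.0001 -0.0006 -0.0344 -0.1032 -0.1079] -> TCP [ 431.8 -336.4   13.6] rpy [180.   45.   71.6]
```

Request:
send_rows([
  [[0, 0, 0, -0.0338, -0.1026, -0.107, -1], [0, 0, 0, -0.0338, -0.1026, -0.107, -1], [0, 0, 0, -0.0338, -0.1026, -0.107, -1], [0, 0, 0, 0, 0, 0, -1], [0, 0, 0, 0, 0, 0, -1]],
])

```text
time_s: 57.55
ee_pos: [431.7, -336.3, 13.7]
ee_rot: [-179.9, 45.0, 71.7]
force: [0.5, 1.5, 0.1]
gripper_width: 91.2
gripper_force: 0.0
```

Request:
send_rows([
  [[0, 0, 0, 0, 0, 0, 1], [0, 0, 0, 0, 0, 0, 1], [0, 0, 0, 0, 0, 0, 1], [0, 0, 0, 0, 0, 0, 1], [0, 0, 0, 0, 0, 0, 1], [0, 0, 0, 0, 0, 0, 1]],
], grip_force=40)

```text
time_s: 58.15
ee_pos: [432.1, -336.2, 14.0]
ee_rot: [-180.0, 45.0, 71.7]
force: [0.3, 5.1, 4.8]
gripper_width: 61.8
gripper_force: 40.0
```

Request:
send_rows([
  [[0, 0, 0, 0, 0, 0.06, 1], [0, 0, 0, 0, 0, 0.18, 1], [0, 0, 0, 0, 0, 0.18, 1], [0, 0, 0, 0, 0, 0.18, 1], [0, 0, 0, 0, 0, 0, 1]],
])

```text
time_s: 58.65
ee_pos: [433.7, -337.3, 138.4]
ee_rot: [179.3, 45.0, 71.2]
force: [0.2, -0.3, -2.4]
gripper_width: 61.7
gripper_force: 40.0
```

Request:
send_rows([
  [[0.0863, -0.0287, 0, 0.0039, 0.0116, 0.0091, 1], [0.0863, -0.0287, 0, 0.0039, 0.0116, 0.0091, 1], [0.0863, -0.0287, 0, 0.0039, 0.0116, 0.0091, 1], [0.0863, -0.0287, 0, 0.0039, 0.0116, 0.0091, 1], [0.0863, -0.0287, 0, 0.0039, 0.0116, 0.0091, 1], [0.0863, -0.0287, 0, 0.0039, 0.0116, 0.0091, 1], [0.0863, -0.0287, 0, 0.0039, 0.0116, 0.0091, 1], [0.0863, -0.0287, 0, 0.0039, 0.0116, 0.0091, 1], [0.0863, -0.0287, 0, 0.0039, 0.0116, 0.0091, 1], [0.0863, -0.0287, 0, 0.0039, 0.0116, 0.0091, 1], [0.0863, -0.0287, 0, 0.0039, 0.0116, 0.0091, 1], [0, 0, 0, 0, 0, 0, 1]],
])

```text
time_s: 59.85
ee_pos: [438.2, -312.7, 149.3]
ee_rot: [-179.6, -45.2, 71.1]
force: [-0.6, 0.9, -4.7]
gripper_width: 61.8
gripper_force: 40.0
```

Request:
send_rows([
  [[0, 0, 0.0047, 0.0145, 0.2212, -0.0338, 1], [0, 0, 0.0047, 0.0145, 0.2212, -0.0338, 1], [0, 0, 0.0047, 0.0145, 0.2212, -0.0338, 1], [0, 0, 0.0047, 0.0145, 0.2212, -0.0338, 1], [0, 0, 0.0047, 0.0145, 0.2212, -0.0338, 1], [0, 0, 0.0047, 0.0145, 0.2212, -0.0338, 1], [0, 0, 0.0047, 0.0145, 0.2212, -0.0338, 1], [0, 0, 0.0047, 0.0145, 0.2212, -0.0338, 1], [0, 0, 0, 0, 0, 0, 1], [0, 0, 0, 0, 0, 0, 1], [0, 0, 0, 0, 0, 0, 1]],
])

```text
time_s: 60.95
ee_pos: [463.9, 42.5, 99.9]
ee_rot: [179.7, -44.9, 75.3]
force: [1.1, 0.2, -3.1]
gripper_width: 61.9
gripper_force: 40.0
```

```bash
python3 avg.py; python3 bcheck.py
```

```text
61.15 TCP [464.1  41.9  99.8] rpy [179.7 -45.   75.2] grasp [460.6  28.9 113.2] yaxis [ 1.  -0.3  0. ]
scene 0.6 1308 [-54.  -59.2 103.1  97.4] ((23.564620971679688, 20.907222747802734), (163.51904296875, 161.77479553222656), 0.20541860163211823)
side 0.56 1424 [-55.6 -48.9  99.8 102.9] ((24.522659301757812, 25.022491455078125), (161.32669067382812, 161.8180694580078), 0.36873725056648254)
61.35 [463.7  42.4  99.6] [179.8 -45.   75.1] [-26.4  21.8 122.5  52.9  60.5 -49. ]
```

Contact is expected around TCP z ≈ 32.

Request:
send_rows([
  [[0, 0, 0, 0, 0, -0.15, 1], [0, 0, 0, 0, 0, -0.12, 1], [0, 0, 0, 0, 0, -0.045, 1], [0, 0, 0, 0, 0, -0.008, 1], [0, 0, 0, 0, 0, 0, 1], [0, 0, 0, 0, 0, 0, 1]],
])

```text
time_s: 61.95
ee_pos: [464.2, 42.7, 35.8]
ee_rot: [179.7, -45.0, 75.2]
force: [0.0, -0.2, -2.4]
gripper_width: 61.7
gripper_force: 40.0
```

Request:
send_rows([
  [[0, 0, 0, 0, 0, -0.006, 1], [0, 0, 0, 0, 0, 0, 1]],
])

```text
time_s: 62.15
ee_pos: [463.8, 42.9, 34.3]
ee_rot: [179.7, -45.0, 75.2]
force: [-0.4, -0.7, -2.7]
gripper_width: 61.6
gripper_force: 40.0
```

Request:
send_rows([
  [[0, 0, 0, 0, 0, -0.006, 1], [0, 0, 0, 0, 0, 0, 1]],
])

```text
time_s: 62.35
ee_pos: [463.6, 42.9, 32.7]
ee_rot: [179.8, -45.0, 75.2]
force: [0.6, 0.3, -2.7]
gripper_width: 61.9
gripper_force: 40.0
```

Request:
send_rows([
  [[0, 0, 0, 0, 0, -0.005, 1], [0, 0, 0, 0, 0, 0, 1]],
])

```text
time_s: 62.55
ee_pos: [463.7, 43.0, 32.3]
ee_rot: [179.8, -45.1, 75.2]
force: [-2.9, -3.1, 3.4]
gripper_width: 61.7
gripper_force: 40.0
```

Request:
send_rows([
  [[0, 0, 0, 0, 0, -0.004, 1], [0, 0, 0, 0, 0, 0, 1]],
])

```text
time_s: 62.75
ee_pos: [463.7, 43.1, 32.2]
ee_rot: [179.7, -45.2, 75.2]
force: [-4.9, -5.9, 11.6]
gripper_width: 62.0
gripper_force: 40.0
```

Request:
send_rows([
  [[0, 0, 0, 0, 0, 0.007, 1], [0, 0, 0, 0, 0, 0, 0.2], [0, 0, 0, 0, 0, 0, -0.2], [0, 0, 0, 0, 0, 0, -0.6], [0, 0, 0, 0, 0, 0, -1], [0, 0, 0, 0, 0, 0, -1], [0, 0, 0, 0, 0, 0, -1]],
])

```text
time_s: 63.45
ee_pos: [463.6, 43.1, 32.2]
ee_rot: [179.8, -45.1, 75.1]
force: [0.2, -0.8, 0.0]
gripper_width: 89.8
gripper_force: 0.0
```

Request:
send_rows([
  [[0, 0, 0, -0.031, -0.1137, 0.1179, -1], [0, 0, 0, -0.031, -0.1137, 0.1179, -1], [0, 0, 0, -0.031, -0.1137, 0.1179, -1], [-0.0804, 0.0219, 0, 0.0129, 0.0463, 0.061, -1], [-0.0804, 0.0219, 0, 0.0129, 0.0463, 0.061, -1], [-0.0804, 0.0219, 0, 0.0129, 0.0463, 0.061, -1], [-0.0804, 0.0219, 0, 0.0129, 0.0463, 0.061, -1], [-0.0804, 0.0219, 0, 0.0129, 0.0463, 0.061, -1], [-0.0804, 0.0219, 0, 0.0129, 0.0463, 0.061, -1], [0, 0, 0, 0, 0, 0, -1], [0, 0, 0, 0, 0, 0, -1]],
])

```text
time_s: 64.55
ee_pos: [460.0, 31.4, 175.9]
ee_rot: [-179.8, -0.1, 75.2]
force: [-1.2, -0.2, -0.9]
gripper_width: 91.6
gripper_force: 0.0
```

```bash
python3 avg.py; python3 stand.py w16; python3 plan3.py 462 36.4 74.8 126
```

```text
64.75 TCP [459.4  29.5 175.3] rpy [-179.8   -0.1   75. ] grasp [459.5  29.4 194.3] yaxis [ 1.  -0.3 -0. ]
64.75 [459.5  28.9 175.3] [-179.8   -0.1   74.9]
2510 85.78417541844351 top ((462.05865478515625, 36.62830352783203), (44.15676498413086, 50.089290618896484), 75.04521942138672) [462.3  37.3  85.7]
pre2: 6 rows of [-0.0806  0.0215  0.      0.0137  0.0499 -0.0685] -> TCP [476.2  88.7  93.2] rpy [180.   45.   74.8]
in2: 3 rows of [ 0.      0.      0.     -0.0278 -0.1024 -0.1061] -> TCP [459.5  27.3  29.6] rpy [180.   45.   74.8]
lift: 3 rows of [0.     0.     0.     0.     0.     0.1833] -> TCP [459.5  27.3 139.6] rpy [180.   45.   74.8]
swing: 11 rows of [ 0.0877 -0.0238  0.      0.0032  0.0118  0.0491] -> TCP [466.6  53.2 247.6] rpy [180.  -45.   74.8]
above: 7 rows of [ 0.      0.      0.0142  0.0324  0.2006 -0.0279] -> TCP [511.9 334.1 208.6] rpy [180.  -45.   83.8]
final TCP [511.8626 334.0552 138.565 ]
```

Same stand pose as before (mid 462, 36.6; shut, 44.2 mm wide). I repeat the second-tin regrasp.

Request:
send_rows([
  [[-0.0806, 0.0215, 0.0002, 0.0137, 0.0499, -0.0685, -1], [-0.0806, 0.0215, 0.0002, 0.0137, 0.0499, -0.0685, -1], [-0.0806, 0.0215, 0.0002, 0.0137, 0.0499, -0.0685, -1], [-0.0806, 0.0215, 0.0002, 0.0137, 0.0499, -0.0685, -1], [-0.0806, 0.0215, 0.0002, 0.0137, 0.0499, -0.0685, -1], [-0.0806, 0.0215, 0.0002, 0.0137, 0.0499, -0.0685, -1], [0, 0, 0, 0, 0, 0, -1], [0, 0, 0, 0, 0, 0, -1], [0, 0, 0, 0, 0, 0, -1]],
])

```text
time_s: 65.7
ee_pos: [477.0, 88.7, 95.3]
ee_rot: [-180.0, 44.9, 75.0]
force: [-0.3, 0.1, -0.3]
gripper_width: 90.9
gripper_force: 0.0
```

Request:
send_rows([
  [[0, 0, 0, -0.0278, -0.1024, -0.1061, -1], [0, 0, 0, -0.0278, -0.1024, -0.1061, -1], [0, 0, 0, -0.0278, -0.1024, -0.1061, -1], [0, 0, 0, 0, 0, 0, -1], [0, 0, 0, 0, 0, 0, -1], [0, 0, 0, 0, 0, 0, -1]],
])

```text
time_s: 66.3
ee_pos: [461.6, 29.1, 32.0]
ee_rot: [179.8, 44.8, 74.9]
force: [0.4, 0.2, 0.9]
gripper_width: 91.2
gripper_force: 0.0
```

```bash
python3 avg.py
```

```text
66.5 TCP [461.3  29.4  31.3] rpy [179.9  44.8  75. ] grasp [464.7  42.4  44.8] yaxis [ 1.  -0.3  0. ]
```

Request:
send_rows([
  [[0, 0, 0, -0.006, -0.007, -0.015, -1], [0, 0, 0, 0, 0, 0, -1], [0, 0, 0, 0, 0, 0, -1]],
])

```text
time_s: 66.8
ee_pos: [458.9, 27.4, 27.1]
ee_rot: [-179.8, 45.0, 75.2]
force: [-0.1, 0.3, -0.5]
gripper_width: 91.0
gripper_force: 0.0
```

Request:
send_rows([
  [[0, 0, 0, 0, 0, 0, 1], [0, 0, 0, 0, 0, 0, 1], [0, 0, 0, 0, 0, 0, 1], [0, 0, 0, 0, 0, 0, 1], [0, 0, 0, 0, 0, 0, 1], [0, 0, 0, 0, 0, 0, 1]],
])

```text
time_s: 67.4
ee_pos: [459.1, 27.3, 27.2]
ee_rot: [-179.9, 45.0, 75.2]
force: [-0.1, -0.1, 0.2]
gripper_width: 61.9
gripper_force: 40.0
```

Request:
send_rows([
  [[0, 0, 0, 0, 0, 0.06, 1], [0, 0, 0, 0, 0, 0.17, 1], [0, 0, 0, 0, 0, 0.17, 1], [0, 0, 0, 0, 0, 0.17, 1], [0, 0, 0, 0, 0, 0, 1]],
])

```text
time_s: 67.9
ee_pos: [460.7, 28.0, 145.1]
ee_rot: [179.6, 44.7, 74.8]
force: [-0.1, 0.1, -2.6]
gripper_width: 61.9
gripper_force: 40.0
```

Request:
send_rows([
  [[0.0877, -0.0238, 0, 0.0032, 0.0118, 0.0491, 1], [0.0877, -0.0238, 0, 0.0032, 0.0118, 0.0491, 1], [0.0877, -0.0238, 0, 0.0032, 0.0118, 0.0491, 1], [0.0877, -0.0238, 0, 0.0032, 0.0118, 0.0491, 1], [0.0877, -0.0238, 0, 0.0032, 0.0118, 0.0491, 1], [0.0877, -0.0238, 0, 0.0032, 0.0118, 0.0491, 1], [0.0877, -0.0238, 0, 0.0032, 0.0118, 0.0491, 1], [0.0877, -0.0238, 0, 0.0032, 0.0118, 0.0491, 1], [0.0877, -0.0238, 0, 0.0032, 0.0118, 0.0491, 1], [0.0877, -0.0238, 0, 0.0032, 0.0118, 0.0491, 1], [0.0877, -0.0238, 0, 0.0032, 0.0118, 0.0491, 1], [0, 0, 0, 0, 0, 0, 1]],
])

```text
time_s: 69.1
ee_pos: [464.7, 51.2, 246.7]
ee_rot: [-179.8, -45.0, 74.5]
force: [-0.0, 0.6, -4.0]
gripper_width: 61.7
gripper_force: 40.0
```

Request:
send_rows([
  [[0, 0, 0.0142, 0.0324, 0.2006, -0.02, 1], [0, 0, 0.0142, 0.0324, 0.2006, -0.02, 1], [0, 0, 0.0142, 0.0324, 0.2006, -0.02, 1], [0, 0, 0.0142, 0.0324, 0.2006, -0.02, 1], [0, 0, 0.0142, 0.0324, 0.2006, -0.02, 1], [0, 0, 0.0142, 0.0324, 0.2006, -0.02, 1], [0, 0, 0.0142, 0.0324, 0.2006, -0.02, 1], [0, 0, 0, 0, 0, 0, 1], [0, 0, 0, 0, 0, 0, 1], [0, 0, 0, 0, 0, 0, 1]],
])

```text
time_s: 70.1
ee_pos: [510.6, 334.1, 220.8]
ee_rot: [179.7, -44.9, 84.1]
force: [-0.7, 0.2, -3.5]
gripper_width: 61.9
gripper_force: 40.0
```

```bash
python3 avg.py; python3 bcheck.py
```

```text
70.3 TCP [511.3 333.4 221.3] rpy [179.6 -44.9  84.1] grasp [509.8 320.  234.7] yaxis [ 1.  -0.1  0. ]
scene 0.76 1382 [-53.3 -59.3 105.  101.3] ((25.318279266357422, 21.410316467285156), (165.36959838867188, 165.2156524658203), 0.6210384964942932)
side 0.82 1472 [-55.7 -51.9  98.7 103.1] ((21.870460510253906, 24.213504791259766), (161.4777374267578, 158.2793426513672), 89.88817596435547)
70.5 [511.6 333.6 221.4] [179.6 -45.   84.1] [ 10.1  15.8 107.7  54.7  56.1 -15.9]
```

Request:
send_rows([
  [[0, 0, 0, 0.003, 0.015, -0.15, 1], [0, 0, 0, 0, 0, -0.15, 1], [0, 0, 0, 0, 0, -0.07, 1], [0, 0, 0, 0, 0, -0.01, 1], [0, 0, 0, 0, 0, 0, 1], [0, 0, 0, 0, 0, 0, 1]],
])

```text
time_s: 71.1
ee_pos: [512.9, 337.2, 146.5]
ee_rot: [179.5, -45.0, 84.2]
force: [0.7, 0.2, -2.5]
gripper_width: 61.6
gripper_force: 40.0
```

Request:
send_rows([
  [[0, 0, 0, 0, 0, -0.0075, 1], [0, 0, 0, 0, 0, 0, 1]],
])

```text
time_s: 71.3
ee_pos: [512.3, 337.1, 144.5]
ee_rot: [179.5, -45.0, 84.2]
force: [-0.6, 0.5, -2.9]
gripper_width: 61.4
gripper_force: 40.0
```

Request:
send_rows([
  [[0, 0, 0, 0, 0, -0.0075, 1], [0, 0, 0, 0, 0, 0, 1]],
])

```text
time_s: 71.5
ee_pos: [512.0, 337.1, 142.3]
ee_rot: [179.6, -45.0, 84.1]
force: [-0.2, -0.0, -2.6]
gripper_width: 61.8
gripper_force: 40.0
```

Request:
send_rows([
  [[0, 0, 0, 0, 0, -0.006, 1], [0, 0, 0, 0, 0, 0, 1]],
])

```text
time_s: 71.7
ee_pos: [511.9, 337.1, 140.9]
ee_rot: [179.7, -45.0, 84.1]
force: [-0.2, -0.5, -3.1]
gripper_width: 61.7
gripper_force: 40.0
```

Request:
send_rows([
  [[0, 0, 0, 0, 0, -0.005, 1], [0, 0, 0, 0, 0, 0, 1]],
])

```text
time_s: 71.9
ee_pos: [512.1, 337.2, 140.1]
ee_rot: [179.6, -45.0, 84.1]
force: [0.4, 0.6, -2.2]
gripper_width: 61.9
gripper_force: 40.0
```

Request:
send_rows([
  [[0, 0, 0, 0, 0, -0.003, 1], [0, 0, 0, 0, 0, 0, 1]],
])

```text
time_s: 72.1
ee_pos: [512.0, 337.3, 140.0]
ee_rot: [179.6, -45.0, 84.1]
force: [-1.1, -0.7, 1.6]
gripper_width: 61.6
gripper_force: 40.0
```

Request:
send_rows([
  [[0, 0, 0, 0, 0, -0.002, 1], [0, 0, 0, 0, 0, 0.002, 0.2], [0, 0, 0, 0, 0, 0, -0.2], [0, 0, 0, 0, 0, 0, -0.6], [0, 0, 0, 0, 0, 0, -1], [0, 0, 0, 0, 0, 0, -1], [0, 0, 0, 0, 0, 0, -1]],
])

```text
time_s: 72.8
ee_pos: [512.1, 337.1, 139.3]
ee_rot: [179.6, -45.0, 84.1]
force: [-0.5, 0.7, 0.1]
gripper_width: 89.8
gripper_force: 0.0
```

Request:
send_rows([
  [[0, 0, 0, -0.0128, -0.117, 0.118, -1], [0, 0, 0, -0.0128, -0.117, 0.118, -1], [0, 0, 0, -0.0128, -0.117, 0.118, -1], [-0.0828, 0.0091, 0, 0, 0, 0.1, -1], [-0.0828, 0.0091, 0, 0, 0, 0.1, -1], [-0.0828, 0.0091, 0, 0, 0, 0.1, -1], [-0.0828, 0.0091, 0, 0, 0, 0.1, -1], [-0.0828, 0.0091, 0, 0, 0, 0.1, -1], [-0.0828, 0.0091, 0, 0, 0, 0.1, -1], [0, 0, 0, 0, 0, 0, -1], [0, 0, 0, 0, 0, 0, -1], [0, 0, 0, 0, 0, 0, -1]],
])

```text
time_s: 74.0
ee_pos: [503.5, 265.9, 328.1]
ee_rot: [-179.9, -0.2, 84.0]
force: [-0.4, 0.4, -0.1]
gripper_width: 91.4
gripper_force: 0.0
```

```bash
python3 avg.py; python3 stack.py w17 170; python3 bcheck.py; python3 - <<'E'
from h import *
im=cloud("scene")[0]; a=cv2.resize(im,(800,600))[:,:,::-1]; cv2.imwrite("pics/end.png",a)
E
```

```text
74.2 TCP [503.8 265.6 328.7] rpy [-179.9   -0.2   83.9] grasp [503.8 265.5 347.7] yaxis [ 1.  -0.1 -0. ]
74.2 [504.  265.7 329.1] [-180.    -0.2   83.9]
level 170.0 3762 169.74453596926725 world ((510.55126953125, 323.0087890625), (85.06971740722656, 61.748199462890625), 84.13703918457031) tray frame ((23.933483123779297, 26.27048683166504), (61.74819564819336, 85.06974029541016), 0.3870529234409332)
boards 6682 [-55.4 -55.2 102.2 102.7] ((22.924793243408203, 23.676265716552734), (159.93194580078125, 158.44529724121094), 0.19311223924160004)
scene 0.81 1277 [-52.7 -58.8 102.6  97.6] ((23.065670013427734, 20.22591781616211), (162.6287384033203, 160.85186767578125), 0.15672625601291656)
side 0.59 1487 [-55.6 -51.9  99.2 103.6] ((22.786361694335938, 24.855392456054688), (159.03857421875, 164.38539123535156), 0.3246561586856842)
74.45 [504.3 266.7 329.7] [180.   -0.2  84. ] [26.6 15.1 77.8  0.1 87.  32.6]
```

View pics/end.png

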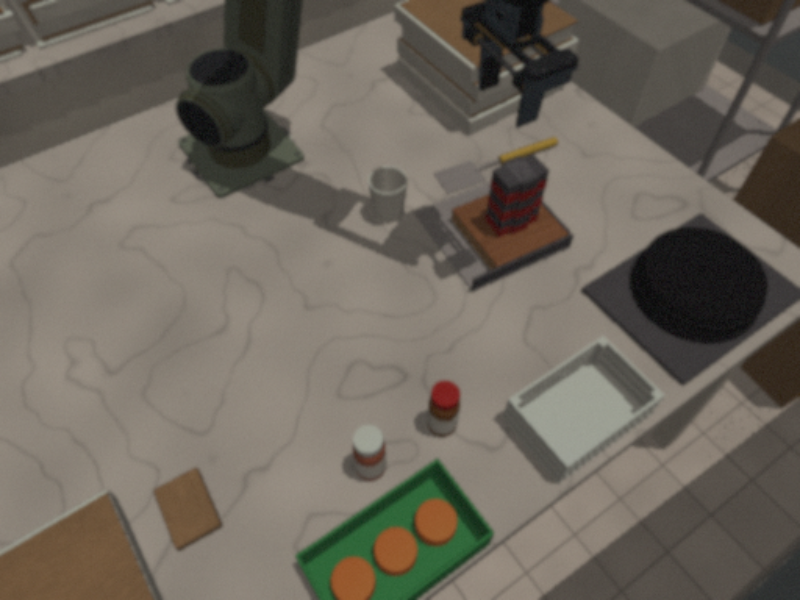

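View pics/w17.png

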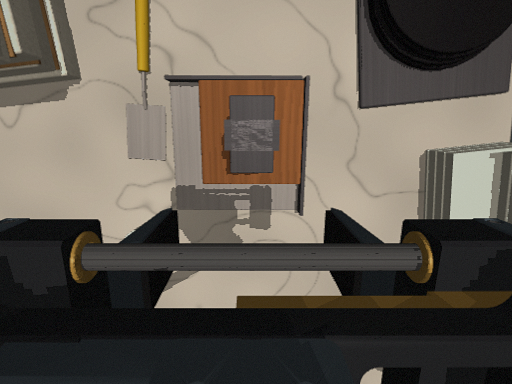

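The final pictures show three inverted tins in one straight column at (517,200), top at 169.7 mm, so the lids are shut. The boards are flush in the corner, and no tins are left on the counter.

```bash
python3 -c "
from workcell import env
print(env.job_done())"
```

```text
the job is handed in; nothing more can be done
None
```

Job handed in at about 74 s: the four boards are flush in the tray corner, and all three tins present stand upside down and shut in one column about 2–3 mm off the middle of the boards; nothing else was moved.

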